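# Make up two press kits, one with a spring-magazine stack

## Task

Make up the two kits for the arbor press. On the blue carrier lay the housing with the open bore flat in the large recess and stand the steel flanged sleeve upright in the small recess beside it. On the orange carrier lay the housing that already has its tan bush flat in the large recess and load its spring magazine with the bearing below and the brass spacer ring on top (the ring is fitted first at the press), pressing each down against the spring until both latches have snapped over it; leave everything released and at rest.

Things in the scene. Friction and masses are not known exactly. Their poses are not given: they have to be found in the camera images.
- open_housing_mid (a point): machined aluminium valve housing with an open, empty bore in the round boss on its top. Block 30 mm wide (own x) by 45 mm long (own y) by 22 mm high, boss on top to 31 mm; a tan plug stands 4 mm out of its -y end. The point is at the middle of the block in plan, 15.5 mm above its underside; own z is up. Grasp across the 30 mm width. Stands on the bench; goes on the blue carrier
- bushed_housing_mid (a point): the same kind of aluminium housing, but with a tan (brass-coloured) bush standing in the boss on its top, which makes it 37 mm high in all. Same block 30 x 45 x 22 mm, same point (middle of the block in plan, 15.5 mm above its underside) and axes. Goes on the orange carrier
- steel_sleeve_mid (a point): pale bare-steel flanged sleeve, 21 mm in diameter at the flange (upper half), 16 mm high, standing on the bench with its flange up; the point is at its centre, half-way up, 8 mm above its underside; own z is up. The black and the tan sleeves nearby are not wanted
- bearing_mid (a point): ball bearing, bright steel with a black seal ring, 26 mm in diameter, 8 mm thick, lying flat; the point is at its centre, 4 mm above its underside; own z is up
- spacer_ring_mid (a point): brass spacer ring, 26 mm in diameter, 7 mm thick, lying flat; the point is at its centre, 3.5 mm above its underside; own z is up
- blue_carrier: blue kit carrier, fixed, 58 mm (own x) by 168 mm (own y); origin at the centre of its underside on the bench, z up. Along its y: large recess centred at y -49 mm, inside 46 (x) by 60 mm (y); small recess at y +7 mm, inside 46 by 42 mm; floors 6 mm, rims 12 mm above the bench; at y +56 mm a spring magazine that stays empty in this kit
- orange_carrier: orange kit carrier, same shape, axes and recesses. Its spring magazine, axis at x 0, y +56 mm: four guide rods 8.4 mm off the axis in x, 14.5 mm in y, tapered tops 62 mm above the bench, take a 26 mm disc with 1.5 mm play. Open towards +x and -x down to 23 mm above the bench: fingers closing along the carrier's x can carry a level disc down between the rods
- orange_carrier_follower (a joint): white spring follower in the orange carrier's magazine, its travel down in m: 0 = empty, top face 44 mm above the bench; 0.006 with the bearing latched, 0.013 with bearing and ring, 0.019 at its stop. It pushes up with 2 to 4 N and lifts a disc let go up against the latches
- orange_carrier_latch_a (a joint): one of the magazine's two sprung steel latches (at +y and -y of its axis), outward angle in rad: 0 = snapped in, about 0.1 while a disc passes. Bevelled noses, pushed apart by a disc from about 53 mm above the bench downward, flat undersides at 46 mm. Press until the disc's top is about 43 mm above the bench, then let go. Takes 5 to 10 N
There are look-alikes about, which are no part of the job. Of the things that look like the part that bears spacer_ring_mid, the smaller one is meant.

How it is judged:
By the outcome, as a careful person would: the job done as asked, in the order asked, and still so for the second after the job is handed in, with the robot touching nothing.
It also fails if it takes over 104 s, if anything falls off the work surface, if the arm or the gripper's body presses on something with over 40 N, if the wrist force passes 120 N, or if a joint passes its speed limit or range.

## Robot

A 6-joint arm with a two-finger parallel gripper is mounted at the origin on a cart in front of the work surface, level with it; the furniture and walls round the work are solid. World frame = base frame: x ahead of the robot, y to its left, z up, the work surface at z = 0. Lengths are in mm, angles in degrees, forces in N, time in s.
With the tool pointing down it reaches from about 300 to 850 mm from the base axis. Payload 4.2 kg.
Tool frame: the origin (TCP) lies between the finger pads; the fingertips stand 22 mm ahead of it and the grasp point (between the pads) lies 3 mm ahead of it; z points along the fingers, y is the direction in which the jaws open and shut (so a half turn about z gives the same grasp; the last joint's range is limited). The gripper opens to 91 mm and grips with 3 to 60 N. Pads are 32 mm wide; open, the fingers measure 118 mm over their backs; the gripper's body (76 mm by 178 mm) begins 60 mm behind the grasp point.
Start: joints at [73.167, 18.312, 89.639, -0, 72.044, -1.146], TCP at [155.477, 553.595, 235.976] pointing down, gripper open.
Joint ranges: [-177.97, 177.97], [-48.28, 115.42], [12.27, 149.76], [-77.06, 257.06], [2.81, 150.46], [-146.56, 146.56]. Speed limits (degrees/s): [147.25, 147.25, 180, 180, 180, 180].

## Interface

Orientations are given as [roll, pitch, yaw] about the fixed x, y, z axes, in that order (R = Rz(yaw) Ry(pitch) Rx(roll)).
In Python, from workcell import * gives the robot as it stands.
- The arm moves only by the shell command python3 -m jog 'ROWS' [OPENING] [FORCE]. ROWS is text: rows parted by semicolons, each of 6 numbers parted by spaces: the shift along the tool's x, y, z in units of 0.5 m (1.0 is 0.5 m), then the turn, a rotation vector about the tool's x, y, z in units of pi/2 rad (1.0 is pi/2 rad). A call has 1 to 20 rows; each row is the pose to reach, as a shift and turn from the pose measured when the call began, along the tool's axes at that moment; what a row does not reach only later rows make up. A row lasts 1/12 s, in which the tool goes at most 41.7 mm and 7.16 degrees, less where a joint would pass 70% of its speed; a pose out of reach is approached as far as the arm can. A call with a number of a shift or a turn outside -1 to 1 is refused whole. A call with a gripper value outside its range is refused whole. OPENING is the opening, from -1 (shut) to 1 (fully open), set as the call begins (- or left out, the last holds). The fingers move at their own pace and stop on an object; FORCE is the grip in N (left out, the last holds). Time passes only in rows, so rows that repeat a pose let the fingers close. It gives the time, the measured TCP pose, the force and the opening at its end, in the units of the state.
- state(): the state, without advancing time (a new reading comes with each control period).
- grab_frame(name): name is "scene" or "top" or "wrist"; returns the picture (480x640x3 uint8, red, green, blue); there is no depth.
- calibration(name): a dict with "mtx" (3x3 intrinsics, pixels), "rvec" (rotation vector, rad) and "tvec" (3), from world to camera coordinates, as OpenCV has them. Camera axes: x right, y down, z forward; pixel columns grow to the right and rows downward; lengths in mm; the calibration is good to about 2 mm. A picture is of the moment at which its call begins: read the wrist's pose just before it. calibration takes no time and is no camera call; for the wrist camera it gives the pose at the moment of the call.
- job_done(): hands the job in, once; it reports no verdict.
Trained networks look in the newest picture that a camera, given by its name, has taken for a name from the list of things; names that differ only in an ending like _2 or _b are one class to them, and where a whole thing is asked for, a point or a joint stands for the part that bears it (a point fixed in the world has none). Each returns a list of dicts, best first, with "confidence" (0 to 1); they miss things now and then, are a little off and sometimes report something else, mostly with a low value. They report only what shows in the picture. A call takes as long as a camera call. They do not tell look-alikes from the thing itself.
- spot_in(query, camera): "rect" ([left, top, right, bottom] in pixels, round what is visible of it).
- tip_of(query, camera): "location" ([column, row] in pixels: a listed point, or the origin of a listed thing).
The state is a dict: "time_s": time; "qpos": joint angles; "qvel": joint speeds; "effort": joint torques, N m; "ee_pos": TCP position; "ee_rot": TCP orientation; "force": force on the tool from outside, world axes, zero at the start; "torque": the same for the moment, N m; "gripper_width": finger opening in mm.
Only numpy, scipy, OpenCV 4.12 (cv2) and the standard library are available. Lean on these libraries where they do the work, as an engineer would, in place of code of your own. Each camera call takes 0.05 s, during which the arm holds its last target. There are 200 camera calls.

## Working session

There is one attempt and no reset: what is moved stays moved. The work goes in short steps, Python scripts to look and compute and a shell command to move; the robot and the scene stay as the last step left them, time stands still between calls to the robot, and variables do not carry over. Pictures are saved under pics/ and viewed, about 12 in all and at most 16, crops included, and the job is handed in when it is done.

```bash
ls; mkdir -p pics
cat > h.py <<'E'
from workcell import *
import numpy as np, cv2
from scipy.spatial.transform import Rotation as R
def ray(cam,px):
    c=calibration(cam); K=np.array(c["mtx"],float); Rm=cv2.Rodrigues(np.array(c["rvec"],float))[0]; t=np.array(c["tvec"],float).ravel()
    d=Rm.T@np.linalg.inv(K)@np.array([px[0],px[1],1.]); o=-Rm.T@t
    return o,d
def plane(cam,px,z):
    o,d=ray(cam,px); return o+d*(z-o[2])/d[2]
def proj(cam,P):
    c=calibration(cam); return cv2.projectPoints(np.array(P,float).reshape(-1,1,3),np.array(c["rvec"],float),np.array(c["tvec"],float),np.array(c["mtx"],float),None)[0].reshape(-1,2)
def save(cam,name,crop=None,s=1):
    im=grab_frame(cam)[:,:,::-1].copy()
    if crop: l,t,r,b=crop; im=im[t:b,l:r]
    cv2.imwrite(f"pics/{name}.png",cv2.resize(im,None,fx=s,fy=s,interpolation=cv2.INTER_CUBIC))
E
python3 - <<'E'
from h import *
s=state(); print(s)
save("top","top1"); save("scene","scene1")
for q,z in [("open_housing_mid",15.5),("bushed_housing_mid",15.5),("steel_sleeve_mid",8),("bearing_mid",4),("spacer_ring_mid",3.5),("blue_carrier",0),("orange_carrier",0)]:
    for c in ("top","scene"):
        print(q,c,[(np.round(d["location"]),round(d["confidence"],2),np.round(plane(c,d["location"],z)[:2])) for d in tip_of(q,c)[:5]])
E
```

```text
pics
{'time_s': 0.0, 'qpos': array([ 7.31674054e+01,  1.83503760e+01,  8.97043020e+01, -3.81271135e-04,
        7.20413560e+01, -1.14549041e+00]), 'qvel': array([-0.02580322,  0.1169005 , -0.02667236, -0.04976696, -0.05432716,
        0.05438926]), 'effort': array([-3.01887496e-05, -4.12465811e+01, -2.31966323e+01,  7.25727179e-02,
        4.59800370e-02, -1.54517111e-04]), 'ee_pos': array([155.34067179, 553.16361685, 235.14716156]), 'ee_rot': array([-1.79903978e+02, -1.55741343e-03,  1.64313012e+02]), 'force': array([ 0.63130248,  0.36067464, -0.57295379]), 'torque': array([ 0.01750811, -0.02364903,  0.03320662]), 'gripper_width': 91.28867677297178}
open_housing_mid top [(array([297., 294.]), 0.8, array([452.,   4.]))]
open_housing_mid scene [(array([360., 296.]), 0.9, array([445.,   1.])), (array([258., 312.]), 0.48, array([575., 102.]))]
bushed_housing_mid top [(array([360., 296.]), 0.89, array([ 445., -119.]))]
bushed_housing_mid scene [(array([387., 248.]), 0.72, array([ 445., -116.]))]
steel_sleeve_mid top [(array([412., 300.]), 0.48, array([ 435., -221.]))]
steel_sleeve_mid scene [(array([412., 218.]), 0.49, array([ 435., -216.]))]
bearing_mid top [(array([205., 309.]), 0.59, array([427., 183.]))]
bearing_mid scene [(array([308., 398.]), 0.52, array([441., 190.]))]
spacer_ring_mid top [(array([252., 308.]), 0.41, array([426.,  91.])), (array([413., 301.]), 0.34, array([ 433., -224.]))]
spacer_ring_mid scene [(array([171., 346.]), 0.71, array([667., 208.])), (array([346., 343.]), 0.45, array([431.,  85.]))]
blue_carrier top [(array([253., 229.]), 0.98, array([583.,  89.]))]
blue_carrier scene [(array([258., 312.]), 0.75, array([583.,  94.]))]
orange_carrier top [(array([375., 238.]), 0.88, array([ 560., -155.]))]
orange_carrier scene [(array([336., 225.]), 0.71, array([ 556., -142.]))]
```

View pics/top1.png

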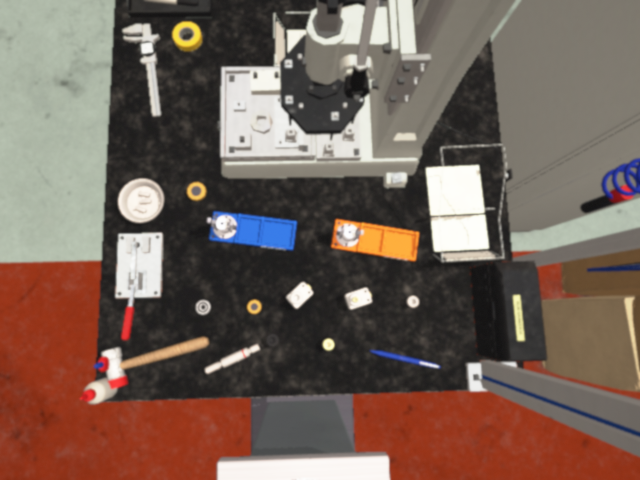

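View pics/scene1.png

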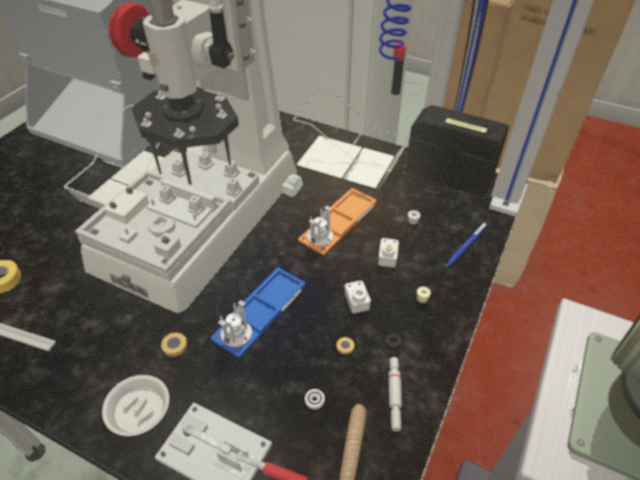

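The picture shows the following:

- **Carriers:** blue at (253,229) and orange at (375,240), both with the magazine at the left (+y) end.
- **Housings:** open bore at (299,295), bushed at (359,298).
- **Bearing:** (203,307).
- **Ring candidates:** (254,307) and (196,190).
- **Sleeves:** pale at (413,301), tan at (328,344), black at (272,340).

I'll move over the parts and use the wrist camera.

```bash
cat >> h.py <<'E'
def row(x,y,z,yaw):
    s=state(); R0=R.from_euler("xyz",s["ee_rot"],degrees=True); R1=R.from_euler("xyz",[180,0,yaw],degrees=True)
    sh=R0.inv().apply(np.array([x,y,z])-s["ee_pos"])/500; rv=(R0.inv()*R1).as_rotvec()/(np.pi/2)
    print("row"," ".join(f"{v:.4f}" for v in np.r_[sh,rv]),"dist",round(np.linalg.norm(sh)*500),"ang",round(np.linalg.norm(rv)*90),"t",round(s["time_s"],1))
E
python3 - <<'E'
from h import *
row(400,110,300,90)
im=grab_frame("top")[:,:,::-1]
cs=[(254,307),(196,190),(413,301),(328,344),(272,340),(203,307)]
t=[cv2.resize(im[r-14:r+14,c-14:c+14],(250,250),interpolation=cv2.INTER_CUBIC) for c,r in cs]
cv2.imwrite("pics/cand.png",np.vstack([np.hstack(t[:3]),np.hstack(t[3:])]))
c=calibration("wrist"); s=state(); o,d=ray("wrist",[320,240]); print(o,d,c["mtx"],s["ee_pos"])
E
```

```text
row -0.7107 -0.7219 -0.1281 0.0001 -0.0001 0.8257 dist 511 ang 74 t 0.8
[ 80.05814913 573.78132199 384.11166363] [ 0.26437993 -0.06917547 -0.96197633] [[345.19077467   0.         318.18416601]
 [  0.         345.19077467 242.50773524]
 [  0.           0.           1.        ]] [155.49456001 553.6248253  236.01405772]
```

View pics/cand.png

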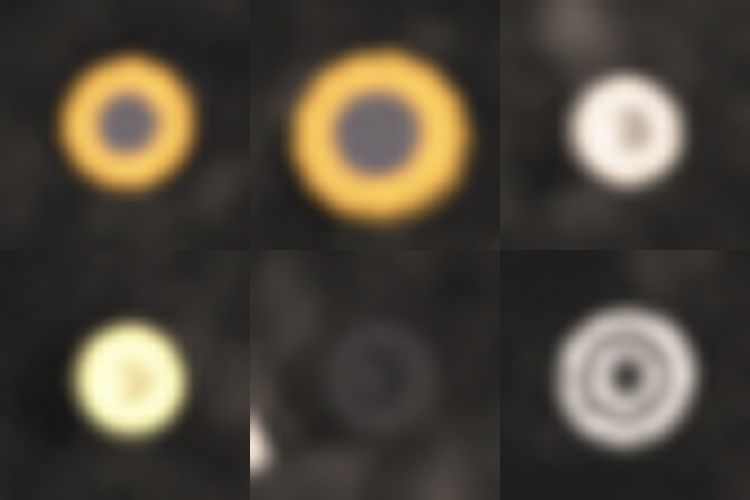

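The small brass ring at (254,307) is the spacer (13–14 px, about 26 mm), since the one at (196,190) is clearly bigger. The pale steel sleeve is at (413,301), and the bearing at (203,307).

```bash
python3 -m jog '-0.7 -0.72 -0.12 0 0 0.8;-0.7 -0.72 -0.12 0 0 0.8;-0.7 -0.72 -0.12 0 0 0.8;-0.7 -0.72 -0.12 0 0 0.8;-0.7 -0.72 -0.12 0 0 0.8;-0.7 -0.72 -0.12 0 0 0.8;-0.7 -0.72 -0.12 0 0 0.8;-0.7 -0.72 -0.12 0 0 0.8;-0.7 -0.72 -0.12 0 0 0.8;-0.7 -0.72 -0.12 0 0 0.8;-0.7 -0.72 -0.12 0 0 0.825;-0.7 -0.72 -0.12 0 0 0.825;-0.7 -0.72 -0.12 0 0 0.825;-0.7 -0.72 -0.12 0 0 0.825;-0.7 -0.72 -0.12 0 0 0.825'
python3 - <<'E'
from h import *
s=state(); print(s["ee_pos"],s["ee_rot"]); save("wrist","w1")
for q,z in [("open_housing_mid",15.5),("bushed_housing_mid",15.5),("steel_sleeve_mid",8),("bearing_mid",4),("spacer_ring_mid",3.5),("blue_carrier",0),("orange_carrier",0)]:
    for c in ["wrist"]:
        print(q,c,[(np.round(d["location"]),round(d["confidence"],2),np.round(plane(c,d["location"],z)[:2])) for d in tip_of(q,c)[:5]])
E
```

```text
time_s: 2.1
ee_pos: [394.8, 112.5, 295.8]
ee_rot: [-180.0, -0.1, 90.0]
force: [-0.2, 0.3, -0.7]
gripper_width: 91.4
[394.79261807 112.54079557 295.82496476] [-1.79962577e+02 -5.08731650e-02  8.99889318e+01]
open_housing_mid wrist [(array([363., 289.]), 0.57, array([456.,   1.]))]
bushed_housing_mid wrist [(array([351., 364.]), 0.64, array([ 443., -115.]))]
steel_sleeve_mid wrist []
bearing_mid wrist [(array([346., 147.]), 0.54, array([430., 186.]))]
spacer_ring_mid wrist [(array([541., 135.]), 0.81, array([667., 200.])), (array([347., 224.]), 0.71, array([434.,  88.])), (array([346., 146.]), 0.42, array([430., 186.]))]
blue_carrier wrist [(array([460., 218.]), 0.85, array([582.,  96.]))]
orange_carrier wrist [(array([426., 378.]), 0.86, array([ 559., -151.]))]
```

View pics/w1.png

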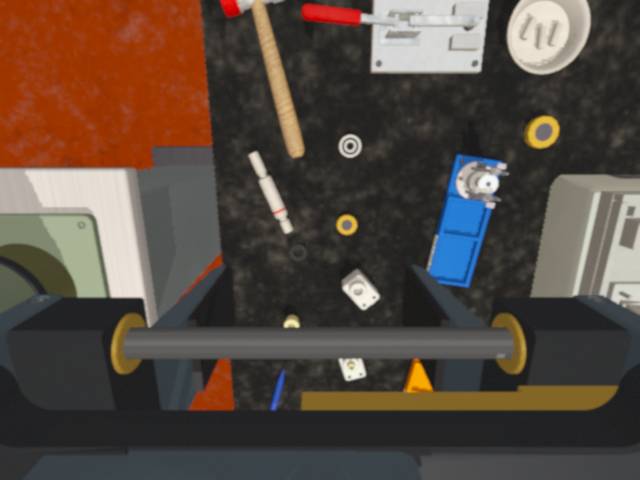

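The right of this view is +x and up is +y. The bearing is at (350,146), the ring at (347,224), the open housing at (360,289), and the bushed housing at (351,366) behind the crossbar. Next I'll get a close-up to measure the discs and the blue carrier.

```bash
python3 -m jog '0 0.1 0.29 0 0 0;0 0.1 0.29 0 0 0;0 0.1 0.29 0 0 0;0 0.1 0.29 0 0 0;0 0.1 0.29 0 0 0;0 0.1 0.29 0 0 0;0 0.1 0.29 0 0 0'
cat >> h.py <<'E'
def mask(im,kind):
    h=cv2.cvtColor(im,cv2.COLOR_RGB2HSV); H,S,V=cv2.split(h)
    if kind=="blue": m=(H>98)&(H<125)&(S>130)&(V>60)
    if kind=="orange": m=(H>4)&(H<17)&(S>170)&(V>120)
    if kind=="brass": m=(H>12)&(H<32)&(S>90)&(V>100)
    if kind=="bright": m=(V>105)
    return m.astype(np.uint8)*255
def blobs(m,amin=60):
    out=[]
    for c in cv2.findContours(m,cv2.RETR_EXTERNAL,cv2.CHAIN_APPROX_NONE)[0]:
        if cv2.contourArea(c)>amin: out.append((c,cv2.minEnclosingCircle(c),cv2.contourArea(c)))
    return out
E
python3 - <<'E'
from h import *
s=state(); print(s["ee_pos"],s["ee_rot"]); im=grab_frame("wrist"); cv2.imwrite("pics/w2.png",im[:,:,::-1])
print("tcp px",proj("wrist",[s["ee_pos"],s["ee_pos"]-[0,0,22]]))
for q,z in [("bearing_mid",4),("spacer_ring_mid",3.5),("open_housing_mid",15.5)]:
    print(q,[(np.round(d["location"]),round(d["confidence"],2),np.round(plane("wrist",d["location"],z)[:2],1)) for d in tip_of(q,"wrist")[:5]])
for k,z in(("brass",7),("bright",8)):
  for c,(ctr,r),a in blobs(mask(im,k),200):
    if r<60:
      e=cv2.fitEllipse(c); P=plane("wrist",e[0],z); print(k,np.round(ctr),round(r,1),"pos",P[:2].round(1), "diam",(np.array(e[1])*np.linalg.norm(P-ray("wrist",[320,240])[0])/345).round(1), "area",a)
E
```

```text
time_s: 3.08
ee_pos: [445.3, 113.7, 152.4]
ee_rot: [179.9, -0.0, 90.2]
force: [-0.4, -0.2, 0.1]
gripper_width: 90.7
[445.32005841 113.70162043 152.37007995] [ 1.79894725e+02 -3.79855811e-02  9.01846358e+01]
tcp px [[315.74000306 312.33173605]
 [315.87381411 292.96235755]]
bearing_mid [(array([303., 149.]), 0.76, array([434.3, 186.1]))]
spacer_ring_mid [(array([587., 134.]), 0.69, array([668.4, 198.5]))]
open_housing_mid [(array([327., 353.]), 0.72, array([455.1,  -1. ]))]
brass [510. 343.] 31.0 pos [632.4   4.3] diam [36.9 67.8] area 983.5
brass [127. 343.] 31.2 pos [262.6   4.1] diam [36.9 67.6] area 997.5
brass [302. 262.] 15.5 pos [432.5  88.1] diam [26.5 27.3] area 694.0
brass [587. 128.] 29.4 pos [665.5 202.3] diam [48.6 61. ] area 2055.5
bright [229. 396.] 14.6 pos [357.  -57.1] diam [25.6 33.3] area 504.0
bright [302. 262.] 15.5 pos [432.6  88.4] diam [26.3 27.2] area 691.0
bright [303. 149.] 17.6 pos [434.4 186.3] diam [28.5 29.3] area 906.5
bright [587. 128.] 29.4 pos [664.7 202.3] diam [48.2 60.6] area 2037.0
bright [591.  10.] 49.0 pos [650.9 281.6] diam [ 44.2 111.1] area 2966.0
```

View pics/w2.png

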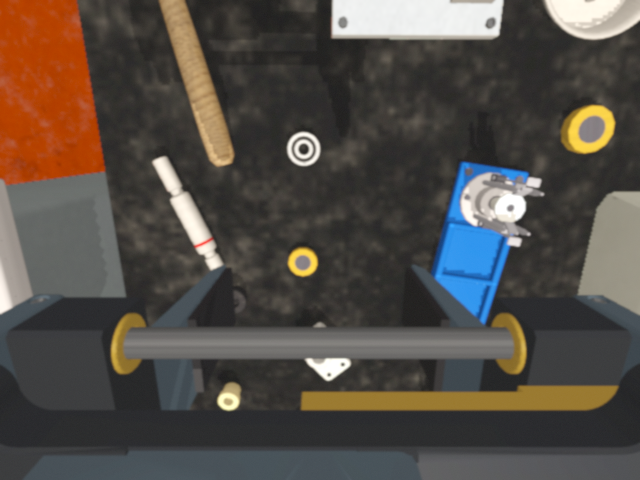

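The bearing is at (303,149), which maps to world (434,186). The ring is at (302,262), world (432.5,88). The blue carrier is at right. Next I'll view the housings and carriers from further along −y.

```bash
python3 -m jog '-0.53 0.11 -0.136 0 0 0;-0.53 0.11 -0.136 0 0 0;-0.53 0.11 -0.136 0 0 0;-0.53 0.11 -0.136 0 0 0;-0.53 0.11 -0.136 0 0 0;-0.53 0.11 -0.136 0 0 0;-0.53 0.11 -0.136 0 0 0;-0.53 0.11 -0.136 0 0 0;-0.53 0.11 -0.136 0 0 0;-0.53 0.11 -0.136 0 0 0;-0.53 0.11 -0.136 0 0 0'
python3 - <<'E'
from h import *
s=state(); print(s["ee_pos"],s["ee_rot"]); im=grab_frame("wrist"); cv2.imwrite("pics/w3.png",im[:,:,::-1])
for q,z in [("open_housing_mid",15.5),("bushed_housing_mid",15.5),("steel_sleeve_mid",8),("blue_carrier",0),("orange_carrier",0)]:
    print(q,[(np.round(d["location"]),round(d["confidence"],2),np.round(plane("wrist",d["location"],z)[:2],1)) for d in tip_of(q,"wrist")[:5]])
for c,(ctr,r),a in blobs(mask(im,"bright"),150):
    if r<60: print(np.round(ctr),round(r,1),"pos",plane("wrist",ctr,16)[:2].round(1),a)
E
```

```text
time_s: 4.2
ee_pos: [500.4, -150.1, 220.7]
ee_rot: [179.8, -0.1, 90.2]
force: [0.2, 0.6, -0.5]
gripper_width: 91.3
[ 500.36021659 -150.12490246  220.71640951] [ 1.79823223e+02 -8.62842125e-02  9.02443502e+01]
open_housing_mid [(array([268.,  62.]), 0.64, array([455. ,  -1.2]))]
bushed_housing_mid [(array([261., 186.]), 0.85, array([ 443.9, -115.2]))]
steel_sleeve_mid [(array([260., 280.]), 0.88, array([ 436.9, -221.7]))]
blue_carrier []
orange_carrier [(array([368., 218.]), 0.75, array([ 556.5, -152.2]))]
[373. 324.] 30.1 pos [ 565.6 -271.6] 541.5
[257. 281.] 11.1 pos [ 435.6 -220.1] 345.5
[160. 260.] 58.1 pos [ 332.7 -194.9] 941.5
[260. 186.] 27.0 pos [ 442.8 -115.3] 1532.0
[171. 122.] 14.1 pos [360.  -54.4] 479.5
[265.  62.] 33.0 pos [452.8  -1.9] 2011.0
[398.  26.] 44.9 pos [573.7  28.3] 3784.5
[49.  7.] 15.7 pos [263.2  41.3] 215.0
```

View pics/w3.png

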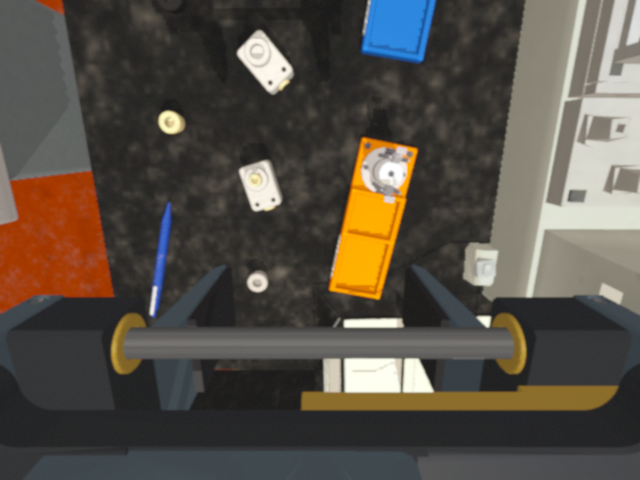

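The wrist view shows the open housing at (265,62) with its plug toward the lower right, and the bushed housing at (260,186) with its plug at the bottom. The steel sleeve is at (257,281), the tan one at (171,122), and the orange carrier at (374,218). I'll fit silhouettes for the poses.

```bash
cat >> h.py <<'E'
from scipy.optimize import minimize
def box(w,l,h,yb=None,rb=9,y0=0):
    P=[[a*w/2,b*l/2+y0,c] for a in(-1,1) for b in(-1,1) for c in(0,h)]
    return np.array(P,float)
def cyl(r,z,y=0): 
    t=np.linspace(0,2*np.pi,24,endpoint=False); return np.c_[r*np.cos(t),y+r*np.sin(t),0*t+z]
def hull_area_mask(pts,shape,k=4):
    m=np.zeros((shape[0]*k,shape[1]*k),np.uint8); cv2.fillConvexPoly(m,cv2.convexHull(((pts+.5)*k).astype(np.float32)).astype(np.int32),1); return m
def camtf():   # camera in tool frame from the current reading
    c=calibration("wrist"); s=state(); Rw=cv2.Rodrigues(np.array(c["rvec"],float))[0]; t=np.array(c["tvec"],float).ravel()
    Rt=R.from_euler("xyz",s["ee_rot"],degrees=True).as_matrix(); return Rw@Rt, t+Rw@s["ee_pos"], np.array(c["mtx"],float)
def fit(m,model,x0,tool=None,roi=None):
    """m: bool mask of the thing; model(p)->pts in own frame given extra params; x0=[x,y,yaw,...]"""
    A,b,K=camtf(); s=state(); p,r=tool if tool else (s["ee_pos"],s["ee_rot"])
    Rt=R.from_euler("xyz",r,degrees=True).as_matrix(); Rc=A@Rt.T; tc=b-Rc@np.array(p)
    ys,xs=np.nonzero(m); o=np.array([xs.min()-12,ys.min()-12]); sh=(ys.max()-o[1]+12,xs.max()-o[0]+12)
    H=hull_area_mask(np.c_[xs,ys].astype(float)-o,sh)
    # pixel hull: grow by half a pixel
    def pr(x):
        y=np.radians(x[2]); Q=np.array(model(x[3:]))
        W=np.c_[x[0]+Q[:,0]*np.cos(y)-Q[:,1]*np.sin(y),x[1]+Q[:,0]*np.sin(y)+Q[:,1]*np.cos(y),Q[:,2]]
        c=(Rc@W.T).T+tc; return (K@(c/c[:,2:]).T).T[:,:2]
    def f(x):
        M=hull_area_mask(pr(x)-o,sh); return 1-(M&H).sum()/(M|H).sum()
    best=min((minimize(f,x0,method="Nelder-Mead",options=dict(initial_simplex=np.array([x0]+[np.array(x0)+np.eye(len(x0))[i]*d for i,d in enumerate(([6,6,6]+[1]*9)[:len(x0)])]),xatol=.01,fatol=1e-5)) for x0 in [np.array(x0,float)+[dx,0,dy]+[0]*(len(x0)-3) for dx in(-3,3) for dy in(-4,4)]),key=lambda r:r.fun)
    return best.x.round(2),round(best.fun,3)
def near(m,px,rad):
    yy,xx=np.indices(m.shape); return (m>0)&(np.hypot(xx-px[0],yy-px[1])<rad)
E
sed -i 's/x0=\[x,y/x0=[x,y/; s/\[dx,0,dy\]+\[0\]\*(len(x0)-3)/([dx,0,dy]+[0]*(len(x0)-3))/' h.py
python3 - <<'E'
from h import *
im=cv2.imread("pics/w3.png")[:,:,::-1].copy(); im1=cv2.imread("pics/w1.png")[:,:,::-1].copy()
h=cv2.cvtColor(im,cv2.COLOR_RGB2HSV); br=((h[:,:,2]>105)&(h[:,:,1]<70))
om=(h[:,:,0]>3)&(h[:,:,0]<25)&(h[:,:,1]>190)&(h[:,:,2]>120)
om[:, :310]=0; om[305:]=0; om[:,450:]=0
def big(m):
    n,l,st,_=cv2.connectedComponentsWithStats(m.astype(np.uint8)); return l==1+np.argmax(st[1:,4])
print("orange",fit(big(om),lambda p:box(58,168,12),[557,-152,-10]))
h1=cv2.cvtColor(im1,cv2.COLOR_RGB2HSV); bm=mask(im1,"blue")>0; bm[:,:400]=0
print("blue",fit(big(bm),lambda p:box(58,168,12),[582,96,-10],((394.793,112.541,295.825),(-179.963,-.051,89.989))))
H=lambda p:np.vstack([box(30,45,22),cyl(p[0],31,p[1])])
for n,px,x0 in(("open",(265,62),[455,-1,35,10,6]),("bushed",(260,186),[444,-115,15,10,6])):
    print(n,fit(big(near(br,px,36)),H,x0))
m=near(br,(257,281),16); print("sleeve",fit(big(m),lambda p:np.vstack([cyl(10.5,16),cyl(10.5,8)]),[436,-221,0]))
E
```

```text
orange (array([ 559.08, -155.34,  -10.51]), np.float64(0.019))
blue (array([583.22,  89.64,  -7.54]), np.float64(0.038))
open (array([453.06,  -2.2 ,  41.61,   9.92,   6.54]), np.float64(0.057))
bushed (array([ 443.34, -115.47,   16.17,    9.98,    6.62]), np.float64(0.052))
sleeve (array([ 434.92, -222.32,    4.09]), np.float64(0.107))
```

Run:
```python
from h import *
row(453,-2,90,131.6); row(453,-2,31,131.6)
```

```text
row 0.2974 -0.0953 0.2612 0.0023 0.0001 -0.4595 dist 204 ang 41 t 4.5
row 0.2973 -0.0957 0.3792 0.0023 0.0001 -0.4595 dist 246 ang 41 t 4.5
```

```bash
python3 -m jog '0.297 -0.096 0.26 0.002 0 -0.46;0.297 -0.096 0.26 0.002 0 -0.46;0.297 -0.096 0.26 0.002 0 -0.46;0.297 -0.096 0.26 0.002 0 -0.46;0.297 -0.096 0.26 0.002 0 -0.46;0.297 -0.096 0.26 0.002 0 -0.46;0.297 -0.096 0.26 0.002 0 -0.46;0.297 -0.096 0.26 0.002 0 -0.46;0.297 -0.096 0.31 0.002 0 -0.46;0.297 -0.096 0.35 0.002 0 -0.46;0.297 -0.096 0.379 0.002 0 -0.46;0.297 -0.096 0.379 0.002 0 -0.46;0.297 -0.096 0.379 0.002 0 -0.46' && python3 -m jog '0 0 0 0 0 0;0 0 0 0 0 0;0 0 0 0 0 0;0 0 0 0 0 0;0 0 0 0 0 0;0 0 0 0 0 0;0 0 0 0 0 0' -1 30
python3 - <<'E'
from h import *
row(453,-2,31,131.6)
b=np.radians(-7.54); P=np.array([583.22,89.64])+(-49)*np.array([-np.sin(b),np.cos(b)]); print(P)
row(P[0],P[1],90,90-7.54); row(P[0],P[1],38,90-7.54); save("wrist","w4")
E
```

```text
time_s: 5.58
ee_pos: [453.6, -2.8, 31.5]
ee_rot: [180.0, 0.0, 131.5]
force: [0.2, -0.1, -1.0]
gripper_width: 91.1
time_s: 6.17
ee_pos: [453.6, -2.7, 31.6]
ee_rot: [180.0, 0.1, 131.5]
force: [0.3, -0.4, -0.5]
gripper_width: 47.4
row 0.0020 0.0000 0.0013 0.0005 0.0006 -0.0012 dist 1 ang 0 t 6.2
[576.79030235  41.06367873]
row -0.0977 0.2426 -0.1164 0.0008 0.0003 0.5448 dist 143 ang 49 t 6.2
row -0.0976 0.2425 -0.0124 0.0008 0.0003 0.5448 dist 131 ang 49 t 6.2
```

View pics/w4.png

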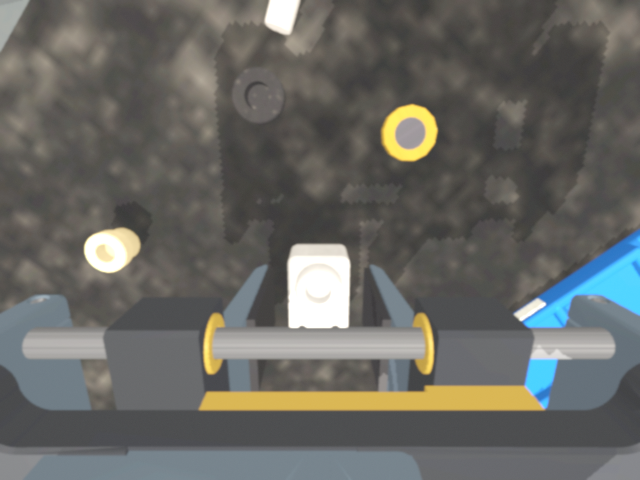

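The housing sits centred between the fingers at (319,290), which agrees with the fit. I'll finish closing and lift.

```bash
python3 -m jog '0 0 0 0 0 0;0 0 0 0 0 0;0 0 0 0 0 0;0 0 0 0 0 0;0 0 0 0 0 0' && python3 -m jog '0 0 -0.05 0 0 0;-0.098 0.242 -0.116 0 0 0.3;-0.098 0.242 -0.116 0 0 0.545;-0.098 0.242 -0.116 0 0 0.545;-0.098 0.242 -0.116 0 0 0.545;-0.098 0.242 -0.116 0 0 0.545;-0.098 0.242 -0.116 0 0 0.545;-0.098 0.242 -0.116 0 0 0.545;-0.098 0.242 -0.116 0 0 0.545;-0.098 0.242 -0.116 0 0 0.545'
python3 - <<'E'
from h import *
row(576.8,41.1,38,90-7.54)
im=grab_frame("wrist"); cv2.imwrite("pics/w5.png",im[:,:,::-1])
bm=mask(im,"blue")>0
n,l,st,_=cv2.connectedComponentsWithStats(bm.astype(np.uint8)); print(st[1:][st[1:,4]>200], "tip px",proj("wrist",[576.8,41.1,16]))
E
```

```text
time_s: 6.63
ee_pos: [453.6, -2.7, 31.6]
ee_rot: [180.0, 0.0, 131.5]
force: [0.1, 0.7, 1.0]
gripper_width: 30.0
time_s: 7.47
ee_pos: [576.2, 40.7, 89.2]
ee_rot: [-180.0, 0.0, 82.6]
force: [0.0, -0.8, -1.6]
gripper_width: 29.6
row 0.0009 0.0010 0.1023 -0.0001 0.0001 0.0016 dist 51 ang 0 t 7.5
[[  271    46    98   223 12984]] tip px [[317.18073597 260.96534226]]
```

View pics/w5.png

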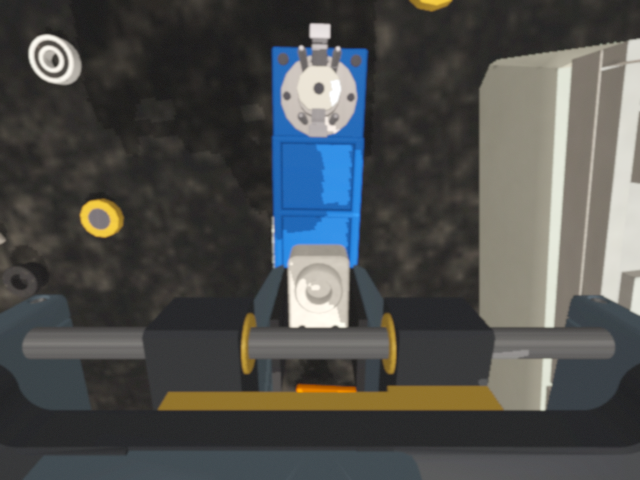

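The carrier runs straight up the image, with the housing (318,285) centred on it. I'll lower it and release.

```bash
python3 -m jog '0.001 0.001 0.06 0 0 0;0.001 0.001 0.09 0 0 0;0.001 0.001 0.102 0 0 0;0.001 0.001 0.102 0 0 0;0.001 0.001 0.102 0 0 0' && python3 -m jog '0 0 0 0 0 0;0 0 0 0 0 0;0 0 0 0 0 0' 0 30 && python3 -m jog '0 0 -0.04 0 0 0;0 0 -0.1 0 0 0;0 0 -0.15 0 0 0;0 0 -0.2 0 0 0' 0
python3 - <<'E'
from h import *
row(435,-222,100,90); row(435,-222,30.5,90)
E
```

```text
time_s: 7.93
ee_pos: [577.1, 41.1, 38.5]
ee_rot: [180.0, 0.0, 82.7]
force: [-0.2, 0.4, -1.3]
gripper_width: 29.8
time_s: 8.18
ee_pos: [577.6, 41.1, 39.1]
ee_rot: [179.9, -0.0, 82.7]
force: [-0.0, -0.4, -0.1]
gripper_width: 44.7
time_s: 8.52
ee_pos: [577.5, 41.1, 140.7]
ee_rot: [179.8, -0.0, 82.7]
force: [0.4, -0.5, -1.1]
gripper_width: 45.7
row -0.5582 -0.2160 0.0806 0.0017 -0.0001 -0.0812 dist 302 ang 7 t 8.5
row -0.5583 -0.2164 0.2196 0.0017 -0.0001 -0.0812 dist 319 ang 7 t 8.5
```

```bash
python3 -m jog '-0.558 -0.216 0.08 0.002 0 -0.08;-0.558 -0.216 0.08 0.002 0 -0.08;-0.558 -0.216 0.08 0.002 0 -0.08;-0.558 -0.216 0.08 0.002 0 -0.08;-0.558 -0.216 0.08 0.002 0 -0.08;-0.558 -0.216 0.08 0.002 0 -0.08;-0.558 -0.216 0.08 0.002 0 -0.08;-0.558 -0.216 0.1 0.002 0 -0.08;-0.558 -0.216 0.12 0.002 0 -0.08;-0.558 -0.216 0.12 0.002 0 -0.08;-0.558 -0.216 0.12 0.002 0 -0.08'
python3 - <<'E'
from h import *
save("wrist","w6",(220,200,420,350),4); s=state()
print([(np.round(d["location"]),round(d["confidence"],2),np.round(plane("wrist",d["location"],8)[:2],1)) for d in tip_of("steel_sleeve_mid","wrist")[:5]])
print(proj("wrist",[[435,-222,16]]),s["ee_pos"]); row(435,-222,30.5,90)
E
```

```text
time_s: 9.43
ee_pos: [434.9, -222.0, 80.4]
ee_rot: [-180.0, -0.0, 89.9]
force: [0.6, 0.3, -0.1]
gripper_width: 46.1
[(array([313., 260.]), 0.78, array([ 433.4, -220.9]))]
[[315.52463942 266.02174692]] [ 435.4774366  -221.84566155   80.75018391]
row -0.0005 -0.0016 0.1009 0.0005 0.0002 -0.0007 dist 50 ang 0 t 9.5
```

View pics/w6.png

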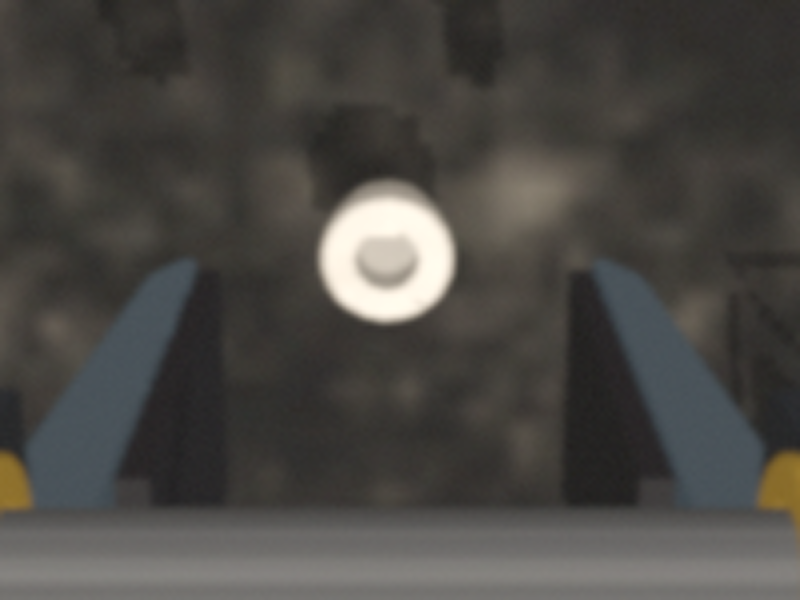

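The pale sleeve with its flange up is at (316.8,264.5), within about 1 mm of the prediction. I'll descend, grip and carry it.

```bash
python3 -m jog '0.001 0 0.06 0 0 0;0.001 0 0.095 0 0 0;0.001 0 0.1 0 0 0;0.001 0 0.1 0 0 0' && python3 -m jog '0 0 0 0 0 0;0 0 0 0 0 0;0 0 0 0 0 0;0 0 0 0 0 0;0 0 0 0 0 0;0 0 0 0 0 0' -1 15 && python3 -m jog '0 0 -0.05 0 0 0;0 0 -0.1 0 0 0;0 0 -0.13 0 0 0;0 0 -0.13 0 0 0'
python3 - <<'E'
from h import *
b=np.radians(-7.54); P=np.array([583.22,89.64])+(7)*np.array([-np.sin(b),np.cos(b)]); print(P)
row(P[0],P[1],95,90-7.54); row(P[0],P[1],37.5,90-7.54)
E
```

```text
time_s: 9.87
ee_pos: [435.8, -220.6, 30.7]
ee_rot: [-180.0, -0.0, 90.0]
force: [0.2, -0.5, 1.8]
gripper_width: 45.6
time_s: 10.37
ee_pos: [436.4, -220.8, 31.5]
ee_rot: [179.9, 0.0, 90.0]
force: [-0.9, -0.3, 5.2]
gripper_width: 19.5
time_s: 10.7
ee_pos: [438.2, -221.9, 99.5]
ee_rot: [179.6, 0.2, 90.0]
force: [0.9, -0.7, 0.3]
gripper_width: 19.1
[584.13852824  96.57947447]
row 0.6369 0.2919 0.0087 0.0046 0.0020 0.0838 dist 350 ang 8 t 10.7
row 0.6373 0.2911 0.1237 0.0046 0.0020 0.0838 dist 356 ang 8 t 10.7
```

Width 19.1 is less than the 21 mm flange, so I'll check the grasp.

Run:
```python
from h import *
save("wrist","w7",(220,200,420,350),4); print(state())
```

```text
{'time_s': 10.75, 'qpos': array([-2.81998814e+01,  1.84970186e+01,  1.12025975e+02,  1.26553219e-02,
        4.92065601e+01, -2.82099152e+01]), 'qvel': array([ 0.0761509 ,  2.03122814,  2.39479471, -0.01136674, -0.42958037,
        0.00367034]), 'effort': array([ 1.23777249e-02, -3.74780810e+01, -1.86832720e+01,  4.19570238e-02,
        1.17834262e-01,  5.63599879e-04]), 'ee_pos': array([ 437.15640654, -221.29168982,   97.76648128]), 'ee_rot': array([1.79757130e+02, 1.19362963e-01, 9.00015352e+01]), 'force': array([-0.06764667, -0.64659459, -0.28726684]), 'torque': array([-0.12213396,  0.03146361, -0.03247893]), 'gripper_width': 19.664141585508336}
```

View pics/w7.png

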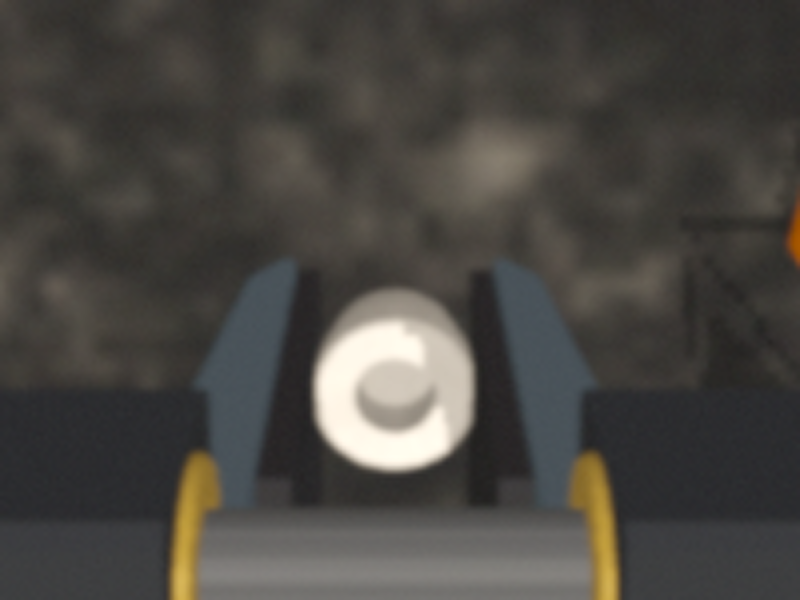

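The sleeve is held upright at (318.5,298). The next step carries it to the blue small recess.

```bash
python3 -m jog '0.637 0.292 0 0.004 0.002 0.084;0.637 0.292 0 0.004 0.002 0.084;0.637 0.292 0 0.004 0.002 0.084;0.637 0.292 0 0.004 0.002 0.084;0.637 0.292 0 0.004 0.002 0.084;0.637 0.292 0 0.004 0.002 0.084;0.637 0.292 0 0.004 0.002 0.084;0.637 0.292 0 0.004 0.002 0.084;0.637 0.292 0 0.004 0.002 0.084;0.637 0.292 0 0.004 0.002 0.084;0.637 0.292 0.02 0.004 0.002 0.084;0.637 0.292 0.06 0.004 0.002 0.084;0.637 0.292 0.1 0.004 0.002 0.084;0.637 0.292 0.108 0.004 0.002 0.084;0.637 0.292 0.108 0.004 0.002 0.084;0.637 0.292 0.108 0.004 0.002 0.084'
python3 - <<'E'
from h import *
row(584.1,96.6,37.5,82.46)
E
```

```text
time_s: 12.08
ee_pos: [582.9, 96.1, 43.4]
ee_rot: [-179.8, -0.0, 82.4]
force: [0.4, 0.2, 0.0]
gripper_width: 19.3
row 0.0013 0.0023 0.0117 -0.0020 -0.0005 -0.0010 dist 6 ang 0 t 12.1
```

```bash
python3 -m jog '0.001 0.002 0.006 -0.002 0 0;0.001 0.002 0.01 -0.002 0 0;0.001 0.002 0.012 -0.002 0 0;0.001 0.002 0.012 -0.002 0 0;0.001 0.002 0.012 -0.002 0 0'
```

```text
time_s: 12.5
ee_pos: [584.1, 96.5, 37.7]
ee_rot: [180.0, -0.1, 82.4]
force: [-0.4, 0.7, 0.5]
gripper_width: 19.5
```

```bash
python3 -m jog '0 0 0 0 0 0;0 0 0 0 0 0;0 0 0 0 0 0' -0.12 30 && python3 -m jog '0 0 -0.03 0 0 0;0 0 -0.1 0 0 0;0 0 -0.18 0 0 0;0 0 -0.22 0 0 0' 0.1
python3 - <<'E'
from h import *
row(443,-115,75,106.2); row(443,-115,31,106.2); row(443,-115,140,106.2)
E
```

```text
time_s: 12.75
ee_pos: [584.2, 96.6, 37.9]
ee_rot: [179.9, -0.1, 82.4]
force: [0.2, -0.3, 1.2]
gripper_width: 36.7
time_s: 13.08
ee_pos: [585.9, 96.8, 152.2]
ee_rot: [179.6, -0.2, 82.4]
force: [0.1, 0.3, 1.2]
gripper_width: 50.1
row -0.4582 -0.2281 0.1516 0.0046 -0.0008 -0.2646 dist 267 ang 24 t 13.1
row -0.4585 -0.2287 0.2396 0.0046 -0.0008 -0.2646 dist 283 ang 24 t 13.1
row -0.4579 -0.2272 0.0216 0.0046 -0.0008 -0.2646 dist 256 ang 24 t 13.1
```

```bash
python3 -m jog '-0.458 -0.228 0.02 0.004 0 -0.264;-0.458 -0.228 0.02 0.004 0 -0.264;-0.458 -0.228 0.02 0.004 0 -0.264;-0.458 -0.228 0.02 0.004 0 -0.264;-0.458 -0.228 0.02 0.004 0 -0.264;-0.458 -0.228 0.05 0.004 0 -0.264;-0.458 -0.228 0.09 0.004 0 -0.264;-0.458 -0.228 0.13 0.004 0 -0.264;-0.458 -0.228 0.15 0.004 0 -0.264;-0.458 -0.228 0.15 0.004 0 -0.264'
python3 - <<'E'
from h import *
save("wrist","w8"); s=state()
print([(np.round(d["location"]),round(d["confidence"],2),np.round(plane("wrist",d["location"],15.5)[:2],1)) for d in tip_of("bushed_housing_mid","wrist")[:5]])
row(443,-115,31,106.2)
E
```

```text
time_s: 13.92
ee_pos: [441.2, -114.9, 74.0]
ee_rot: [-179.8, -0.2, 106.1]
force: [-0.2, -0.0, -0.0]
gripper_width: 50.2
[(array([321., 269.]), 0.82, array([ 445.6, -114.9]))]
row -0.0000 -0.0005 0.0899 0.0007 -0.0007 -0.0006 dist 45 ang 0 t 14.0
```

View pics/w8.png

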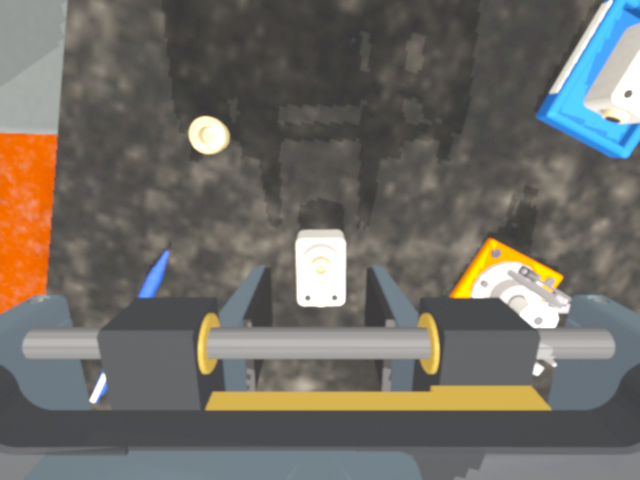

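The bushed housing with its tan bush is at (321,268), square between the fingers. I'll grip and lift it.

```bash
python3 -m jog '0 0 0.05 0 0 0;0 0 0.08 0 0 0;0 0 0.089 0 0 0;0 0 0.089 0 0 0' && python3 -m jog '0 0 0 0 0 0;0 0 0 0 0 0;0 0 0 0 0 0;0 0 0 0 0 0;0 0 0 0 0 0;0 0 0 0 0 0' -1 30
python3 - <<'E'
from h import *
row(550.1,-203.5,100,79.5);row(550.1,-203.5,38,79.5)
E
```

```text
time_s: 14.35
ee_pos: [443.3, -114.6, 31.4]
ee_rot: [180.0, -0.1, 106.2]
force: [0.4, 0.0, -0.9]
gripper_width: 49.9
time_s: 14.85
ee_pos: [443.7, -114.8, 32.2]
ee_rot: [179.9, -0.0, 106.2]
force: [-1.1, 0.1, 7.1]
gripper_width: 29.7
row -0.2296 0.1550 -0.1355 0.0009 -0.0007 0.2965 dist 154 ang 27 t 14.8
row -0.2297 0.1549 -0.0115 0.0009 -0.0007 0.2965 dist 139 ang 27 t 14.8
```

```bash
python3 -m jog '0 0 -0.06 0 0 0;-0.1 0.05 -0.13 0 0 0.1;-0.23 0.155 -0.135 0 0 0.296;-0.23 0.155 -0.135 0 0 0.296;-0.23 0.155 -0.135 0 0 0.296;-0.23 0.155 -0.135 0 0 0.296;-0.23 0.155 -0.135 0 0 0.296;-0.23 0.155 -0.135 0 0 0.296;-0.23 0.155 -0.1 0 0 0.296;-0.23 0.155 -0.04 0 0 0.296;-0.23 0.155 -0.04 0 0 0.296'
python3 - <<'E'
from h import *
row(550.1,-203.5,38.5,79.5); save("wrist","w9")
E
```

```text
time_s: 15.77
ee_pos: [545.3, -201.2, 47.7]
ee_rot: [-179.4, -0.2, 79.6]
force: [-1.3, -0.2, -2.1]
gripper_width: 29.9
row -0.0028 0.0104 0.0183 -0.0066 -0.0023 0.0012 dist 11 ang 1 t 15.8
```

View pics/w9.png

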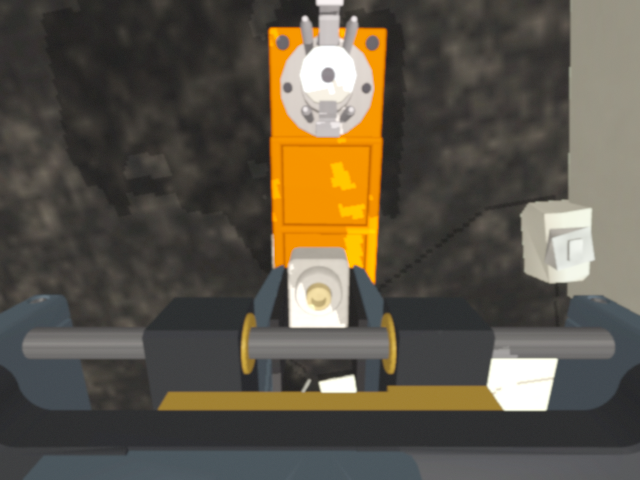

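The housing (318,290) is over the large recess, and the carrier is still about 5 mm to its right because the arm hadn't settled. I'll correct for that and set it down.

```bash
python3 -m jog '-0.003 0.01 0.006 -0.007 -0.002 0;-0.003 0.01 0.012 -0.007 -0.002 0;-0.003 0.01 0.0175 -0.007 -0.002 0;-0.003 0.01 0.0175 -0.007 -0.002 0;-0.003 0.01 0.0175 -0.007 -0.002 0' && python3 -m jog '0 0 0 0 0 0;0 0 0 0 0 0;0 0 0 0 0 0' 0 30 && python3 -m jog '0 0 -0.04 0 0 0;0 0 -0.1 0 0 0;0 0 -0.18 0 0 0;0 0 -0.22 0 0 0' 0
python3 - <<'E'
from h import *
row(500,-120,140,90); row(434.4,186,140,90);row(434.4,186,70,90)
E
```

```text
time_s: 16.23
ee_pos: [551.4, -204.2, 41.5]
ee_rot: [179.8, 0.0, 79.6]
force: [0.1, 0.8, -2.0]
gripper_width: 29.8
time_s: 16.48
ee_pos: [551.8, -204.3, 42.1]
ee_rot: [179.7, 0.0, 79.6]
force: [1.0, 0.3, -0.2]
gripper_width: 44.9
time_s: 16.82
ee_pos: [552.9, -204.8, 156.5]
ee_rot: [179.3, 0.1, 79.6]
force: [1.3, -0.7, 0.2]
gripper_width: 45.6
row 0.1479 -0.1350 0.0312 0.0073 0.0016 -0.1155 dist 101 ang 10 t 16.8
row 0.7261 -0.3745 0.0275 0.0073 0.0016 -0.1155 dist 409 ang 10 t 16.8
row 0.7263 -0.3761 0.1675 0.0073 0.0016 -0.1155 dist 417 ang 10 t 16.8
```

Run:
```python
from h import *
s=state(); print(s["ee_pos"]); im=grab_frame("wrist"); cv2.imwrite("pics/w10full.png",im[:,:,::-1])
h=cv2.cvtColor(im,cv2.COLOR_RGB2HSV); om=(h[:,:,0]>3)&(h[:,:,0]<25)&(h[:,:,1]>190)&(h[:,:,2]>120); om[295:]=0; om[:,:200]=0;om[:,450:]=0
ys,xs=np.nonzero(om); print(xs.min(),xs.max(),ys.min(),ys.max())
# reprojection of the fitted model
x,y,a=559.08,-155.34,np.radians(-10.51)
W=lambda q:np.c_[x+q[:,0]*np.cos(a)-q[:,1]*np.sin(a),y+q[:,0]*np.sin(a)+q[:,1]*np.cos(a),q[:,2]]
v=im[:,:,::-1].copy()
rods=np.array([[i*8.4,56+j*14.5,62.] for i in(-1,1) for j in(-1,1)]); rim=np.array([[29,84,12.],[-29,84,12],[-29,-84,12],[29,-84,12]])
for p in proj("wrist",W(rods)): cv2.circle(v,tuple(np.round(p).astype(int)),2,(255,0,255),-1)
cv2.polylines(v,[np.round(proj("wrist",W(rim))).astype(int)],True,(0,255,0),1)
cv2.circle(v,tuple(np.round(proj("wrist",W(np.array([[0,56,44.]])))[0]).astype(int)),2,(255,0,255),-1)
c=v[60:320,210:450]; cv2.imwrite("pics/w10.png",cv2.resize(c,None,fx=2.3,fy=2.3,interpolation=cv2.INTER_CUBIC))
```

```text
[ 552.88875449 -204.84001253  156.48227604]
274 348 67 270
```

View pics/w10.png

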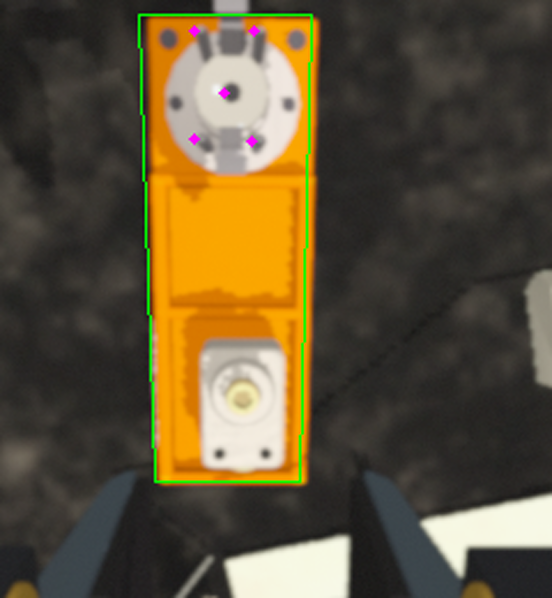

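The bushed housing lies in the large recess at about crop (243,405). The carrier appears around 2 px to the right of my fit. I'll refit numerically from here, for both the carrier and the resting housing.

```bash
cat >> h.py <<'E'
def big(m):
    n,l,st,_=cv2.connectedComponentsWithStats(m.astype(np.uint8)); return l==1+np.argmax(st[1:,4])
E
python3 - <<'E'
from h import *
im=grab_frame("wrist"); s=state(); print(s["ee_pos"],s["ee_rot"],abs(s["qvel"]).max())
h=cv2.cvtColor(im,cv2.COLOR_RGB2HSV); om=(h[:,:,0]>3)&(h[:,:,0]<25)&(h[:,:,1]>190)&(h[:,:,2]>120); om[285:]=0; om[:,:260]=0;om[:,360:]=0
print("orange",fit(big(om),lambda p:box(58,168,12),[559,-155,-10]))
br=(h[:,:,2]>105)&(h[:,:,1]<70)
m=near(br,(315,238),30)
print(np.array(np.nonzero(m)).min(1),np.array(np.nonzero(m)).max(1))
for z0 in(0,6): 
    def H(p):
        Q=np.vstack([box(30,45,22),cyl(10,31,6.6)]); Q[:,2]+=z0; return Q
    print(z0,fit(big(m),H,[551,-204,-10]))
print(proj("wrist",[[550.1+8.9,-203.5+48,44]]))
for q in("orange_carrier_follower","orange_carrier","orange_carrier_latch_a"): print(q,[(np.round(d["location"],1),round(d["confidence"],2)) for d in tip_of(q,"wrist")[:3]],[np.round(d["rect"]) for d in spot_in(q,"wrist")[:3]])
E
```

```text
[ 553.85926944 -205.23142227  157.00997359] [1.79115571e+02 1.31421484e-01 7.96040692e+01] 4.76081936621611
orange (array([ 557.48, -155.84,  -10.84]), np.float64(0.027))
[209 295] [262 329]
0 (array([ 551.77, -206.75,  -11.78]), np.float64(0.114))
6 (array([ 551.65, -205.84,  -10.27]), np.float64(0.151))
[[309.02125229 180.86910588]]Traceback (most recent call last):
  File "<stdin>", line 13, in <module>
ValueError: it knows: bearing_mid, blue_carrier, bushed_housing_mid, open_housing_mid, orange_carrier, spacer_ring_mid, steel_sleeve_mid
```

```bash
python3 -m jog '0.72 -0.37 0.03 0.01 0.001 -0.115;0.72 -0.37 0.03 0.01 0.001 -0.115;0.72 -0.37 0.03 0.01 0.001 -0.115;0.72 -0.37 0.03 0.01 0.001 -0.115;0.72 -0.37 0.03 0.01 0.001 -0.115;0.72 -0.37 0.03 0.01 0.001 -0.115;0.72 -0.37 0.03 0.01 0.001 -0.115;0.72 -0.37 0.03 0.01 0.001 -0.115;0.72 -0.37 0.06 0.01 0.001 -0.115;0.72 -0.37 0.1 0.01 0.001 -0.115;0.72 -0.37 0.14 0.01 0.001 -0.115;0.72 -0.37 0.165 0.01 0.001 -0.115;0.72 -0.37 0.165 0.01 0.001 -0.115;0.72 -0.37 0.165 0.01 0.001 -0.115;0.72 -0.37 0.165 0.01 0.001 -0.115'
cat >> h.py <<'E'
def disc(kind,px,rad,zt,r=13,th=8):
    im=grab_frame("wrist"); s=state(); h=cv2.cvtColor(im,cv2.COLOR_RGB2HSV)
    m=((h[:,:,2]>105)&(h[:,:,1]<70)) if kind=="steel" else (mask(im,"brass")>0)
    m=big(near(m,px,rad)); P=plane("wrist",px,zt)
    f=fit(m,lambda p:np.vstack([cyl(r,zt),cyl(r,zt-th)]),[P[0],P[1],0])
    print("disc",f,"tcp",s["ee_pos"].round(1),s["ee_rot"].round(1),"qv",abs(s["qvel"]).max().round(2)); return f[0][:2]
E
python3 - <<'E'
from h import *
px=proj("wrist",[434.4,186,8])[0]; print(px); P=disc("steel",px,28,8)
d=tip_of("bearing_mid","wrist"); print([(np.round(plane("wrist",e["location"],4)[:2],1),e["confidence"]) for e in d]); row(P[0],P[1],23.5,90)
E
```

```text
time_s: 18.17
ee_pos: [438.5, 181.7, 71.1]
ee_rot: [-180.0, 0.1, 89.9]
force: [1.1, 0.5, 0.4]
gripper_width: 45.5
[310.43643441 260.18966839]
disc (array([434.58, 185.94,   3.44]), np.float64(0.038)) tcp [438.8 181.7  71.5] [1.80e+02 1.00e-01 8.99e+01] qv 0.52
[(array([433.9, 188.2]), 0.6)]
row 0.0087 -0.0087 0.0963 0.0007 0.0009 -0.0011 dist 49 ang 0 t 18.3
```

```bash
python3 -m jog '0.0087 -0.0087 0.04 0 0 0;0.0087 -0.0087 0.08 0 0 0;0.0087 -0.0087 0.094 0 0 0;0.0087 -0.0087 0.095 0 0 0;0.0087 -0.0087 0.095 0 0 0' && python3 -m jog '0 0 0 0 0 0;0 0 0 0 0 0;0 0 0 0 0 0;0 0 0 0 0 0;0 0 0 0 0 0;0 0 0 0 0 0' -1 50 && python3 -m jog '0 0 -0.06 0 0 0;0 0 -0.12 0 0 0;0 0 -0.19 0 0 0;0 0 -0.21 0 0 0;0 0 -0.21 0 0 0;0 0 -0.21 0 0 0'
python3 - <<'E'
from h import *
s=state(); p=s["ee_pos"]+[0,0,-15.5]; px=proj("wrist",p)[0]; print(px,s["gripper_width"]); disc("steel",px,38,p[2])
b=np.radians(-10.6)
for c in((559.08,-155.34),(557.5,-155.84)): print(np.array(c)+56*np.array([-np.sin(b),np.cos(b)]))
row(568.5,-100.5,130,79.4)
E
```

```text
time_s: 18.68
ee_pos: [435.1, 185.9, 24.6]
ee_rot: [179.9, 0.1, 89.9]
force: [0.4, 0.0, -0.0]
gripper_width: 45.7
time_s: 19.18
ee_pos: [435.4, 186.0, 25.2]
ee_rot: [179.9, 0.0, 89.9]
force: [-0.8, -0.6, 7.2]
gripper_width: 22.2
time_s: 19.68
ee_pos: [435.0, 186.0, 130.2]
ee_rot: [179.8, 0.0, 89.9]
force: [-0.6, 0.4, -0.8]
gripper_width: 22.8
[316.26963368 298.52444681] 22.776396376714793
disc (array([435.25, 187.03,   7.19]), np.float64(0.075)) tcp [434.3 185.7 129.3] [1.80e+02 1.00e-01 8.99e+01] qv 1.18
[ 569.38127563 -100.29562045]
[ 567.80127563 -100.79562045]
row -0.5719 0.2696 -0.0004 0.0006 0.0009 0.1164 dist 316 ang 10 t 19.7
```

Width 22.8 against the 26 mm disc is suspicious, so I'll look at it.

Run:
```python
from h import *
save("wrist","w11",(240,230,400,340),5); s=state(); print(s["ee_pos"],s["ee_rot"],s["gripper_width"],s["torque"]); print(proj("wrist",s["ee_pos"]+[0,0,-22]),proj("wrist",s["ee_pos"]+np.array([[13,0,-16],[-13,0,-16],[0,13,-16],[0,-13,-16]])))
```

```text
[434.01813311 185.61268475 128.77019109] [-1.79978354e+02  1.16470397e-01  8.98799902e+01] 22.489481244395197 [-0.07463934  0.06945082  0.02978717]
[[316.4307282  293.21628969]] [[341.38574576 298.04685377]
 [291.3626993  298.15714031]
 [316.27135306 274.76759692]
 [316.46994451 320.50092531]]
```

View pics/w11.png

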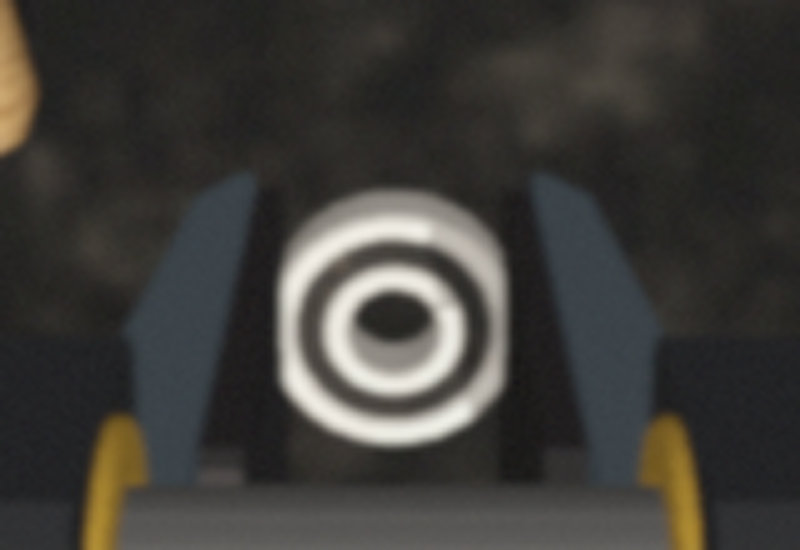

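The soft pads simply sink in at 50 N. The bearing is level and centred at about px (318.8,296). I'll ease the grip so the pads clear the guide rods, carry it above the magazine, and measure it against the rods.

```bash
python3 -m jog '-0.572 0.269 0 0 0.001 0.118;-0.572 0.269 0 0 0.001 0.118;-0.572 0.269 0 0 0.001 0.118;-0.572 0.269 0 0 0.001 0.118;-0.572 0.269 0 0 0.001 0.118;-0.572 0.269 0 0 0.001 0.118;-0.572 0.269 0 0 0.001 0.118;-0.572 0.269 0 0 0.001 0.118;-0.572 0.269 0 0 0.001 0.118;-0.572 0.269 0 0 0.001 0.118;-0.572 0.269 0.03 0 0.001 0.118;-0.572 0.269 0.05 0 0.001 0.118;-0.572 0.269 0.06 0 0.001 0.118;-0.572 0.269 0.06 0 0.001 0.118;-0.572 0.269 0.06 0 0.001 0.118;-0.572 0.269 0.06 0 0.001 0.118;-0.572 0.269 0.06 0 0.001 0.118' - 25
python3 - <<'E'
from h import *
s=state(); print(s["ee_pos"],s["ee_rot"],s["gripper_width"],abs(s["qvel"]).max())
im=grab_frame("wrist"); cv2.imwrite("pics/w12full.png",im[:,:,::-1])
h=cv2.cvtColor(im,cv2.COLOR_RGB2HSV); om=(h[:,:,0]>3)&(h[:,:,0]<25)&(h[:,:,1]>190)&(h[:,:,2]>120)
v=im[:,:,::-1].copy()
b=np.radians(s["ee_rot"][2]-90); ax=np.array([568.5,-100.5]); c,sn=np.cos(b),np.sin(b)
for i in(-1,1):
  for j in(-1,1):
    p=proj("wrist",[ax[0]+i*8.4*c-j*14.5*sn,ax[1]+i*8.4*sn+j*14.5*c,62])[0]; print(i,j,p.round(1))
cv2.imwrite("pics/w12.png",cv2.resize(v[210:330,240:400],None,fx=5,fy=5,interpolation=cv2.INTER_CUBIC))
row(568.5,-100.5,95,79.3)
E
```

```text
time_s: 21.2
ee_pos: [568.3, -100.5, 100.0]
ee_rot: [179.9, 0.0, 79.3]
force: [0.1, 0.5, -0.3]
gripper_width: 23.6
[ 568.30078957 -100.48982993   99.96751043] [1.79935899e+02 2.77813817e-02 7.92851390e+01] 23.586827234726435 0.2017321812450792
-1 -1 [302.3 304.5]
-1 1 [301.6 258.2]
1 -1 [330.7 304.5]
1 1 [331.2 258.1]
row 0.0002 0.0004 0.0099 0.0007 0.0003 -0.0003 dist 5 ang 0 t 21.2
```

View pics/w12.png

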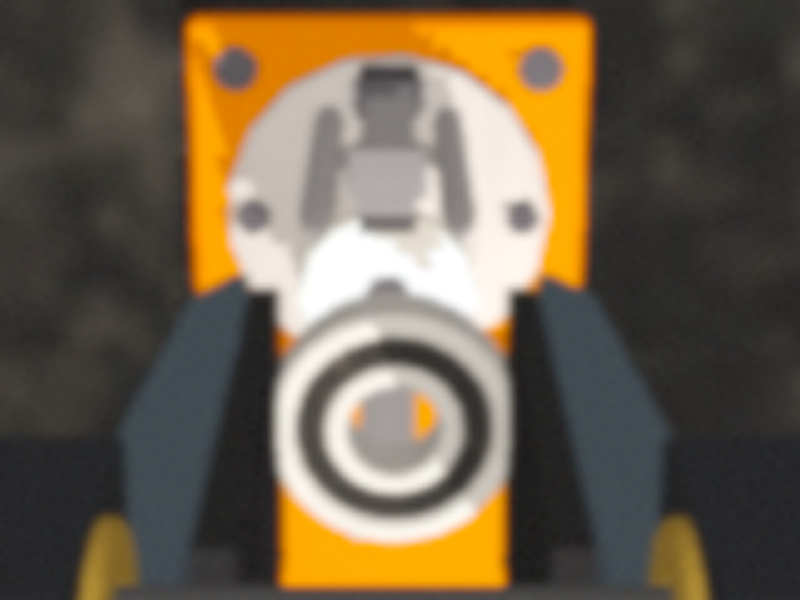

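The bearing is at (319,296) and the +y rods end at about (304,255) and (333,255). The carrier is square to the tool. The axis offset in y is ambiguous, so I'll back off 50 mm along −y, where the follower's centre hole is fully visible, and measure numerically.

```bash
python3 -m jog '-0.1 0 -0.02 0 0 0;-0.1 0 -0.02 0 0 0;-0.1 0 -0.02 0 0 0;-0.1 0 -0.02 0 0 0;-0.1 0 -0.02 0 0 0;-0.1 0 -0.02 0 0 0;-0.1 0 -0.02 0 0 0'
python3 - <<'E'
from h import *
s=state(); print(s["ee_pos"],s["ee_rot"],s["gripper_width"],abs(s["qvel"]).max())
im=grab_frame("wrist"); cv2.imwrite("pics/w13full.png",im[:,:,::-1])
p=proj("wrist",[[568.5,-100.5,44],[568.5,-100.5,62]]); print(p)
g=cv2.cvtColor(im,cv2.COLOR_RGB2GRAY); c,r=np.round(p[0]).astype(int)
print(c,r); print("\n".join("".join(f"{v//10:3d}" for v in g[y,c-26:c+27:1]) for y in range(r-40,r+34,2)))
E
```

```text
time_s: 21.83
ee_pos: [559.0, -148.8, 109.7]
ee_rot: [180.0, 0.0, 79.3]
force: [1.2, -0.6, -0.6]
gripper_width: 23.9
[ 558.95221211 -148.82102123  109.74422603] [1.79966775e+02 1.30228815e-02 7.93305529e+01] 23.912466452609213 0.22265499590647622
[[316.83326702 190.38144288]
 [316.74328826 194.67937561]]
317 190
 13 13 14 14 14 14 14 14 14 14 14 14 14 14 15 16 16 17 17 17 17 17 17 17 17 17 17 17 16 16 16 16 16 16 16 16 17 16 16 16 16 16 17 17 17 17 17 17 17 17 17 17 17
 11 13 14 14 14 14 14 14 14 14 14 15 16 18 19 19 19 19 18 17 17 17 17 17 17 17 17 17 17 17 17 17 17 17 18 20 21 21 21 21 20 19 18 17 17 17 17 17 17 17 17 17 16
 12 13 14 14 14 14 14 15 16 17 17 18 19 19 19 19 19 19 18 17 17 17 17 17 17 17 17 17 18 19 20 21 21 20 20 20 20 20 20 22 23 23 22 21 20 18 17 17 17 17 17 17 17
 13 14 14 14 14 16 17 18 18 19 19 19 19 19 19 19 19 19 18 18 17 17 17 17 17 17 17 17 18 20 21 22 22 21 21 19 19 19 20 21 22 23 23 23 23 22 20 19 18 17 17 17 17
 14 14 14 15 16 18 19 19 19 19 19 19 19 19 18 18 18 19 18 18 17 17 17 17 17 17 17 17 17 19 21 21 21 21 20 19 19 19 19 19 21 23 23 24 24 23 23 22 2
[... 4433 characters left out ...]
 14 15 14 13 12 12 12 13 13 13 13 13 12 12 12 12 12 12 12 12
 16 16 16 16 16 15 15 15 15 15 14 14 14 13 13 14 15 15 15 15 16 16 15 15 15 15 15 15 15 15 15 15 16 16 15 15 15 14 13 13 13 14 14 15 16 15 15 15 15 15 15 15 15
 17 17 17 17 17 17 17 17 17 17 17 17 17 16 16 16 17 17 17 17 17 16 15 15 15 15 15 15 15 15 15 16 17 17 17 17 17 16 16 16 16 17 17 17 17 17 17 17 17 17 17 17 17
 17 17 17 17 17 17 17 17 17 17 17 17 17 17 17 17 17 17 17 17 17 16 14 14 14 14 14 14 14 14 14 15 16 17 17 17 17 17 17 17 17 18 17 17 17 17 17 17 17 17 17 17 17
 17 17 17 17 17 17 17 17 17 17 17 17 17 17 17 17 17 17 17 17 16 15 13 12 12 12 12 12 12 12 13 14 16 17 17 17 17 17 17 17 17 17 17 17 17 17 17 17 17 17 17 17 17
```

Run:
```python
from h import *
row(568.1,-100.1,92,79.35); row(568.1,-100.1,80,79.35)
im=cv2.imread("pics/w13full.png")[:,:,::-1].copy(); m0=None
h=cv2.cvtColor(im,cv2.COLOR_RGB2HSV); 
# disc vs tool in both stills: dark seal ring + bore on held bearing
for n in("w12full","w13full"):
    g=cv2.cvtColor(cv2.imread(f"pics/{n}.png"),cv2.COLOR_BGR2GRAY); ys,xs=np.indices(g.shape)
    d=(g<100)&(np.hypot(xs-319,(ys-296))<22); k=big(d); y,x=np.nonzero(k); print(n,"seal",(x.min()+x.max())/2,(y.min()+y.max())/2,x.max()-x.min(),y.max()-y.min())
g=cv2.cvtColor(cv2.imread("pics/w12full.png"),cv2.COLOR_BGR2GRAY)
print("\n".join(str(y)+"".join(f"{v//10:3d}" for v in g[y,298:340]) for y in range(240,264,2)))
```

```text
row 0.0993 -0.0002 0.0355 0.0004 0.0002 -0.0002 dist 53 ang 0 t 21.9
row 0.0993 -0.0002 0.0595 0.0004 0.0002 -0.0002 dist 58 ang 0 t 21.9
w12full seal 319.0 295.0 36 34
w13full seal 319.0 295.0 36 34
240 19 19 18 17 14 13 12 12 12 12 13 14 15 15 15 15 15 15 15 15 15 15 15 15 15 15 15 14 13 12 12 12 12 13 16 20 23 23 24 23 23 23
242 19 18 18 16 13 12 13 13 13 12 13 14 16 16 17 17 17 17 17 17 17 17 17 17 17 16 16 16 15 13 12 12 12 13 15 19 22 23 24 24 23 24
244 19 18 17 15 13 12 13 13 13 14 15 16 16 17 17 17 17 17 17 17 17 17 17 17 17 17 18 20 20 18 14 12 12 13 14 18 21 23 24 24 24 24
246 19 18 16 14 13 12 13 13 13 15 17 17 17 17 17 17 17 17 17 17 17 17 17 17 17 17 19 20 21 19 15 12 12 13 14 17 20 23 24 24 24 24
248 18 18 16 13 12 13 13 13 14 16 17 18 17 17 17 17 17 17 17 17 17 17 17 17 17 18 19 21 22 20 16 13 12 12 13 15 20 23 24 24 24 24
250 18 17 15 13 12 13 13 13 14 16 17 18 18 17 17 17 17 17 17 17 17 17 17 17 18 20 22 23 23 21 17 13 12 13 13 14 18 21 23 24 24 23
252 18 17 14 13 13 13 13 14 15 17 18 18 18 17 16 16 16 16 16 16 16 16 16 16 17 19 21 22 22 21 17 14 13 13 13 14 17 21 23 24 24 23
254 18 17 15 14 13 13 14 15 16 18 20 21 22 21 16 13 12 12 12 11 12 12 12 12 14 18 20 21 20 20 18 15 13 13 14 15 18 22 23 24 24 24
256 18 18 17 17 16 16 17 20 22 24 24 25 25 24 21 20 19 18 17 17 17 17 17 17 19 20 21 22 22 22 22 20 17 16 17 19 22 23 24 24 24 24
258 19 18 18 18 18 20 22 24 25 25 25 25 25 25 25 25 25 25 24 24 23 22 22 22 22 22 22 22 22 23 24 24 23 21 21 22 23 24 24 24 24 24
260 20 19 19 20 22 24 25 25 25 25 25 25 25 25 25 25 25 25 25 25 25 24 23 23 23 22 22 23 24 25 25 25 25 24 23 23 23 24 24 24 24 24
262 21 20 20 22 24 25 25 25 25 25 25 25 25 25 25 25 25 25 25 25 25 25 25 25 24 23 22 23 24 25 25 25 25 25 25 24 24 24 24 24 24 24
```

Numerically, the rod midline is at col 316.8 and the bearing and finger midline at 319. The camera is therefore biased by about 2.4 px, so I'll shift about −1.1 mm along tool y. I'll make the first descent to just inside the tapered tops.

```bash
python3 -m jog '0.099 -0.0015 0.01 0 0 0;0.099 -0.0015 0.02 0 0 0;0.099 -0.0015 0.03 0 0 0;0.099 -0.0015 0.035 0 0 0;0.099 -0.0015 0.035 0 0 0;0.099 -0.0015 0.035 0 0 0;0.099 -0.0015 0.04 0 0 0;0.099 -0.0015 0.044 0 0 0;0.099 -0.0015 0.048 0 0 0;0.099 -0.0015 0.048 0 0 0' && python3 -m jog '0 0 0.004 0 0 0;0 0 0.008 0 0 0;0 0 0.012 0 0 0;0 0 0.012 0 0 0'
```

```text
time_s: 22.72
ee_pos: [567.1, -100.5, 85.3]
ee_rot: [-180.0, 0.0, 79.3]
force: [0.3, -0.2, -0.8]
gripper_width: 23.6
time_s: 23.05
ee_pos: [566.8, -100.4, 78.8]
ee_rot: [-179.9, 0.0, 79.3]
force: [-0.2, 0.4, 0.2]
gripper_width: 23.6
```

There is no side force with the underside at about 54 mm, so the bearing is inside the rods. Now I'll press.

```bash
python3 -m jog '0 0 0.006 0 0 0;0 0 0.012 0 0 0;0 0 0.018 0 0 0;0 0 0.018 0 0 0' && python3 -m jog '0 0 0.005 0 0 0;0 0 0.01 0 0 0;0 0 0.015 0 0 0;0 0 0.015 0 0 0' - 35
```

```text
time_s: 23.38
ee_pos: [568.4, -100.3, 71.1]
ee_rot: [179.8, -0.0, 79.3]
force: [0.6, 0.5, 7.2]
gripper_width: 23.6
time_s: 23.72
ee_pos: [568.6, -100.0, 63.6]
ee_rot: [179.8, -0.0, 79.3]
force: [1.8, 1.7, 2.3]
gripper_width: 23.0
```

```bash
python3 -m jog '0 0 0.005 0 0 0;0 0 0.009 0 0 0;0 0 0.01 0 0 0;0 0 0.01 0 0 0;0 0 0.01 0 0 0'
```

```text
time_s: 24.13
ee_pos: [568.7, -100.1, 58.5]
ee_rot: [179.8, -0.0, 79.3]
force: [-1.1, -0.3, 2.3]
gripper_width: 23.2
```

```bash
python3 -m jog '0 0 0 0 0 0;0 0 0 0 0 0;0 0 0 0 0 0;0 0 0 0 0 0' -0.15 25 && python3 -m jog '0 0 -0.02 0 0 0;0 0 -0.05 0 0 0;0 0 -0.1 0 0 0;0 0 -0.15 0 0 0;-0.1 0 -0.15 0 0 0;-0.1 0 -0.15 0 0 0;-0.1 0 -0.15 0 0 0;-0.1 0 -0.15 0 0 0;-0.1 0 -0.15 0 0 0'
python3 - <<'E'
from h import *
s=state(); print(s["ee_pos"],s["ee_rot"],abs(s["qvel"]).max()); im=grab_frame("wrist"); cv2.imwrite("pics/w14full.png",im[:,:,::-1])
for zt in (46,50,54): print(zt,proj("wrist",[[567.8,-100.2,zt]]).round(1))
print([(np.round(d["location"]),d["confidence"]) for d in tip_of("bearing_mid","wrist")],[(np.round(d["rect"]),d["confidence"]) for d in spot_in("bearing_mid","wrist")])
g=cv2.cvtColor(im,cv2.COLOR_RGB2GRAY); c,r=np.round(proj("wrist",[567.8,-100.2,46])[0]).astype(int)
print(c,r);print("\n".join(str(y)+"".join(f"{v//10:3d}" for v in g[y,c-22:c+23]) for y in range(r-24,r+25,2)))
row(433,87.5,120,90);row(433,87.5,75,90)
E
```

```text
time_s: 24.47
ee_pos: [568.5, -100.1, 58.2]
ee_rot: [179.8, -0.0, 79.3]
force: [0.3, 0.8, -0.5]
gripper_width: 38.6
time_s: 25.22
ee_pos: [558.6, -148.5, 132.8]
ee_rot: [179.9, -0.1, 79.3]
force: [-0.1, -0.2, 0.3]
gripper_width: 38.6
[ 558.58657492 -148.48218491  132.77877338] [ 1.79899155e+02 -7.95999961e-02  7.92765137e+01] 0.5425096393234687
46 [[316.2 186.9]]
50 [[316.2 187.7]]
54 [[316.2 188.5]]
[(array([319., 186.]), 0.63)] [(array([301., 166., 340., 206.]), 0.97)]
316 187
163 18 19 19 19 19 19 19 18 16 14 14 13 13 13 14 16 18 19 18 16 15 14 14 15 14 14 14 14 15 17 18 19 18 16 13 12 13 15 16 17 20 23 23 23 23
165 19 19 19 19 19 19 19 17 15 14 15 15 13 13 15 17 18 17 16 13 12 11 11 11 11 11 11 11 12 14 16 17 18 17 16 15 17 19 19 19 21 23 23 23 23
167 19 19 19 19 19 19 19 18 17 16 15 14 14 15 16 16 17 16 15 13 11 11 11 11 11 11 11 11 13 17 19 20 19 18 18 17 18 19 20 22 23 23 23 23 23
169 19 19 19 19 19 19 19 19 19 19 18 18 17 17 17 18 18 18 17 15 12 11 11 11 11 11 11 11 13 18 21 23 23 23 23 22 21 22 23 23 23 23 23 23 23
171 19 19 19 19 19 19 19 19 19 18 17 17 17 18 19 19 19 18 16
[... 2302 characters left out ...]

205 14 14 14 14 14 14 16 17 17 16 14 13 12 13 15 18 20 19 16 14 15 15 15 15 15 15 15 15 16 17 19 21 21 18 14 12 12 13 15 17 17 16 15 15 14
207 13 13 13 13 13 13 13 13 14 13 13 13 13 13 15 18 20 20 16 15 15 15 15 15 15 15 15 15 15 16 19 21 20 17 14 12 12 13 13 14 14 13 13 13 13
209 12 12 12 12 12 12 12 13 13 13 14 14 14 13 13 14 15 15 15 15 15 15 15 15 15 15 15 15 15 15 14 15 14 13 12 12 13 13 14 14 13 12 12 12 12
211 16 16 16 16 16 16 16 16 16 18 19 19 18 17 16 16 16 16 16 16 15 15 15 15 15 15 15 15 16 16 16 16 16 16 16 16 16 16 17 17 16 16 16 16 16
row 0.4168 -0.3347 0.0253 0.0013 -0.0006 -0.1185 dist 268 ang 11 t 25.4
row 0.4167 -0.3348 0.1153 0.0013 -0.0006 -0.1185 dist 273 ang 11 t 25.4
```

The bearing sits level, and the grey latch noses cover its outer ring at both +y (rows 165–169) and −y (rows 201–207). It is below both latches. The force peaked at 7 N and then fell to 2.3 N, which fits. Now for the ring.

```bash
python3 -m jog '0.417 -0.335 0 0 0 -0.118;0.417 -0.335 0 0 0 -0.118;0.417 -0.335 0 0 0 -0.118;0.417 -0.335 0 0 0 -0.118;0.417 -0.335 0 0 0 -0.118;0.417 -0.335 0 0 0 -0.118;0.417 -0.335 0.04 0 0 -0.118;0.417 -0.335 0.08 0 0 -0.118;0.417 -0.335 0.115 0 0 -0.118;0.417 -0.335 0.115 0 0 -0.118;0.417 -0.335 0.115 0 0 -0.118;0.417 -0.335 0.115 0 0 -0.118' 0
python3 - <<'E'
from h import *
px=proj("wrist",[433,87.5,7])[0]; P=disc("brass",px,30,7,13,7)
d=tip_of("spacer_ring_mid","wrist"); print([(np.round(plane("wrist",e["location"],3.5)[:2],1),e["confidence"]) for e in d]); row(P[0],P[1],23.8,90)
E
```

```text
time_s: 26.37
ee_pos: [433.6, 87.9, 75.8]
ee_rot: [179.8, -0.1, 90.0]
force: [-0.6, -0.2, 0.7]
gripper_width: 45.7
disc (array([432.43,  87.  ,  -3.66]), np.float64(0.07)) tcp [433.9  87.8  76.1] [ 1.798e+02 -1.000e-01  8.990e+01] qv 0.31
[(array([432.6,  88.7]), 0.93)]
row -0.0015 -0.0034 0.1046 0.0028 -0.0007 -0.0008 dist 52 ang 0 t 26.5
```

```bash
python3 -m jog '-0.001 -0.003 0.05 0.002 0 0;-0.001 -0.003 0.09 0.002 0 0;-0.001 -0.003 0.103 0.002 0 0;-0.001 -0.003 0.104 0.002 0 0;-0.001 -0.003 0.104 0.002 0 0' && python3 -m jog '0 0 0 0 0 0;0 0 0 0 0 0;0 0 0 0 0 0;0 0 0 0 0 0;0 0 0 0 0 0;0 0 0 0 0 0' -1 25 && python3 -m jog '0 0 -0.06 0 0 0;0 0 -0.12 0 0 0;0 0 -0.19 0 0 0;0 0 -0.21 0 0 0;0 0 -0.21 0 0 0;0 0 -0.21 0 0 0'
python3 - <<'E'
from h import *
s=state(); im=grab_frame("wrist"); cv2.imwrite("pics/w15full.png",im[:,:,::-1])
h=cv2.cvtColor(im,cv2.COLOR_RGB2HSV); m=big(near(mask(im,"brass")>0,(318,296),35)); ys,xs=np.nonzero(m); print("ring px",xs.min(),xs.max(),ys.min(),ys.max())
inner=(~m)&near(np.ones_like(m),(318,296),14); y,x=np.nonzero(big(inner)); print("bore",(x.min()+x.max())/2,(y.min()+y.max())/2,x.max()-x.min(),y.max()-y.min())
print("pred top",proj("wrist",s["ee_pos"]+[0,0,-17]),s["ee_pos"],s["gripper_width"])
row(567.5,-100.1,130,79.35)
E
```

```text
time_s: 26.88
ee_pos: [433.2, 87.2, 24.6]
ee_rot: [179.9, -0.1, 89.9]
force: [0.1, -0.4, 0.8]
gripper_width: 45.4
time_s: 27.38
ee_pos: [433.7, 87.3, 25.3]
ee_rot: [179.8, -0.1, 89.9]
force: [-1.2, -0.9, 6.1]
gripper_width: 23.2
time_s: 27.88
ee_pos: [433.1, 87.1, 130.3]
ee_rot: [179.8, -0.1, 89.9]
force: [-0.7, 0.5, 0.3]
gripper_width: 23.4
ring px 294 342 268 318
bore 318.0 295.5 26 25
pred top [[317.71648004 297.85880836]] [433.12786543  87.08376335 130.25426101] 23.395841707111845
row -0.3737 0.2707 -0.0013 0.0008 -0.0008 0.1174 dist 231 ang 11 t 27.9
```

The ring is held in the same spot as the bearing was (bore about (318,295.5), edges at 294–342). I'll use the same approach, with the target where the bearing settled.

```bash
python3 -m jog '-0.374 0.271 0 0 0 0.117;-0.374 0.271 0 0 0 0.117;-0.374 0.271 0 0 0 0.117;-0.374 0.271 0 0 0 0.117;-0.374 0.271 0 0 0 0.117;-0.374 0.271 0 0 0 0.117;-0.374 0.271 0 0 0 0.117;-0.374 0.271 0 0 0 0.117;-0.374 0.271 0.03 0 0 0.117;-0.374 0.271 0.06 0 0 0.117;-0.374 0.271 0.07 0 0 0.117;-0.374 0.271 0.07 0 0 0.117;-0.374 0.271 0.07 0 0 0.117;-0.374 0.271 0.07 0 0 0.117'
python3 - <<'E'
from h import *
row(567.8,-100.2,79,79.35)
E
```

```text
time_s: 29.1
ee_pos: [567.9, -99.7, 94.9]
ee_rot: [179.9, -0.1, 79.4]
force: [-0.4, -0.3, -0.1]
gripper_width: 23.1
row -0.0011 -0.0000 0.0318 0.0012 -0.0009 0.0009 dist 16 ang 0 t 29.1
```

```bash
python3 -m jog '-0.001 0 0.008 0 0 0;-0.001 0 0.015 0 0 0;-0.001 0 0.022 0 0 0;-0.001 0 0.028 0 0 0;-0.001 0 0.032 0 0 0;-0.001 0 0.032 0 0 0' && python3 -m jog '0 0 0.006 0 0 0;0 0 0.012 0 0 0;0 0 0.015 0 0 0;0 0 0.015 0 0 0' - 30
```

```text
time_s: 29.6
ee_pos: [567.5, -100.1, 78.3]
ee_rot: [180.0, -0.1, 79.4]
force: [0.2, -0.6, -0.6]
gripper_width: 23.1
time_s: 29.93
ee_pos: [568.7, -100.0, 72.1]
ee_rot: [179.8, -0.1, 79.4]
force: [-0.2, 2.1, 7.5]
gripper_width: 23.1
```

```bash
python3 -m jog '0 0 0.006 0 0 0;0 0 0.012 0 0 0;0 0 0.016 0 0 0;0 0 0.016 0 0 0' - 35 && python3 -m jog '0 0 0.004 0 0 0;0 0 0.008 0 0 0;0 0 0.01 0 0 0;0 0 0.01 0 0 0;0 0 0.01 0 0 0'
```

```text
time_s: 30.27
ee_pos: [568.5, -100.0, 64.3]
ee_rot: [179.8, -0.1, 79.4]
force: [-1.4, -0.6, 3.0]
gripper_width: 22.9
time_s: 30.68
ee_pos: [568.6, -100.0, 59.1]
ee_rot: [179.8, -0.1, 79.4]
force: [-0.5, -0.1, 4.0]
gripper_width: 23.1
```

```bash
python3 -m jog '0 0 0 0 0 0;0 0 0 0 0 0;0 0 0 0 0 0;0 0 0 0 0 0' -0.15 25 && python3 -m jog '0 0 -0.02 0 0 0;0 0 -0.05 0 0 0;0 0 -0.1 0 0 0;0 0 -0.15 0 0 0;-0.09 0 -0.2 0 0 0;-0.09 0 -0.2 0 0 0;-0.09 0 -0.2 0 0 0;-0.09 0 -0.2 0 0 0;-0.09 0 -0.2 0 0 0;-0.09 0 -0.2 0 0 0'
python3 - <<'E'
from h import *
im=grab_frame("wrist")[:,:,::-1]; cv2.imwrite("pics/w16full.png",im); s=state(); print(s["ee_pos"])
c,r=np.round(proj("wrist",[568,-100.2,46])[0]).astype(int); hc,hr=np.round(proj("wrist",[551,-205,20])[0]).astype(int); print(c,r,hc,hr)
a=cv2.resize(im[r-30:r+30,c-30:c+30],(400,400),interpolation=cv2.INTER_CUBIC)
l=cv2.resize(im[100:300,240:400],(320,400))
t=grab_frame("top")[:,:,::-1]; x=cv2.resize(t[200:260,200:300],(333,200),interpolation=cv2.INTER_CUBIC); x2=cv2.resize(t[205:265,325:425],(333,200),interpolation=cv2.INTER_CUBIC)
u=grab_frame("scene")[:,:,::-1]; y1=cv2.resize(u[260:360,200:320],(240,200),interpolation=cv2.INTER_CUBIC); y2=cv2.resize(u[180:260,290:386],(240,200),interpolation=cv2.INTER_CUBIC)
bot=np.hstack([x,y1]); bot2=np.hstack([x2,y2])
V=np.zeros((600,800,3),np.uint8); V[:400,:400]=a; V[:400,400:720]=l; V[400:,:333]=cv2.resize(x,(333,200)); V[400:,333:533]=y1[:, 20:220]; V[400:,533:773]=y2
cv2.imwrite("pics/final.png",V)
E
```

```text
time_s: 31.02
ee_pos: [568.5, -100.0, 58.8]
ee_rot: [179.8, -0.1, 79.4]
force: [0.2, -0.1, -0.0]
gripper_width: 38.8
time_s: 31.85
ee_pos: [559.3, -143.4, 157.4]
ee_rot: [180.0, -0.2, 79.4]
force: [0.8, 0.1, -0.6]
gripper_width: 39.0
[ 559.39341126 -143.40391635  157.49022864]
317 190 320 303
```

View pics/final.png

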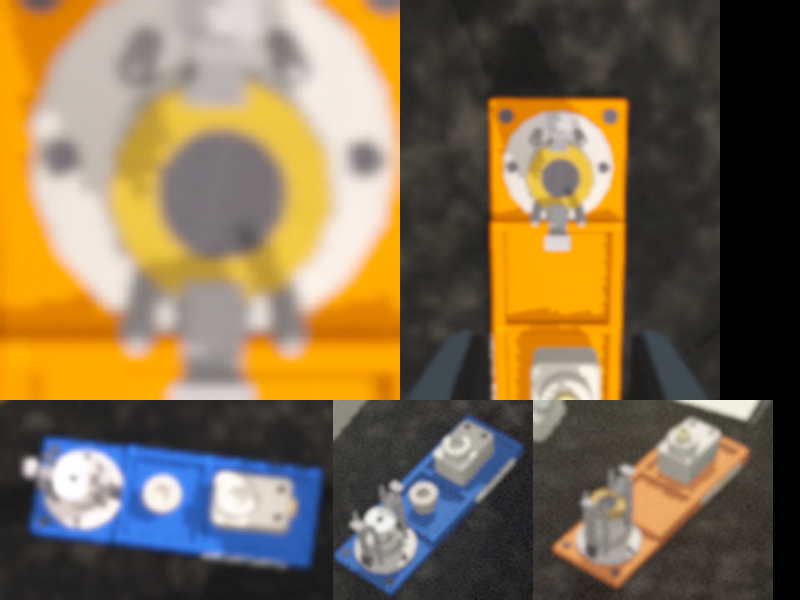

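The composite shows the following:

- **Ring:** level in the magazine, with both latch noses over its edge at crop (215,85) and (212,290).
- **Blue carrier:** housing flat in the large recess, sleeve upright in the small recess.
- **Orange carrier:** bushed housing flat in the large recess.
- **Gripper:** clear of everything.

I'll hand the job in.

```bash
python3 -m jog '0 0 -0.05 0 0 0;0 0 -0.1 0 0 0;0 0 -0.1 0 0 0;0 0 -0.1 0 0 0;0 0 -0.1 0 0 0;0 0 -0.1 0 0 0' && python3 -c "from workcell import *; print(job_done())"
```

```text
time_s: 32.5
ee_pos: [558.9, -143.3, 206.5]
ee_rot: [-179.9, -0.1, 79.5]
force: [-0.4, -0.1, 0.2]
gripper_width: 39.0
the job is handed in; nothing more can be done
None
```

Both kits are made up and handed in at 32.5 s of the 104 s allowed; `job_done()` gave no verdict.

- **Blue carrier:** the open-bore housing went into the large recess and the steel sleeve into the small one. The final pictures show the housing flat and the sleeve upright.
- **Orange carrier:** the bushed housing went into the large recess. It was let go about 3 mm high and sits roughly 3 mm off centre in x and 2 mm in y. The pictures show it inside the recess and flat.
- **Magazine:** I pressed the bearing first, then the small brass ring. Each press peaked at about 7 N at the latches, then dropped to 2–4 N of spring force. After each release, the pictures showed both latch noses over the disc's edge.

**Checks that disagreed:**
- The jaws read 22–24 mm on the 26 mm discs and about 19.5 mm on the 21 mm sleeve. A crop of the held bearing showed the soft pads sinking in.
- The wrist camera was about 1.3 mm off sideways, so I aligned the discs to the rods by their relative positions.
- The apparent size of the latched bearing's seal ring suggested a height above the latches, but the noses covering its edge showed it was below them.

I had no direct reading of the follower or latch joints.

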